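Lift the split retaining ring out of the ink strainer

TASK

The mesh of the ink strainer has to be changed, so take the orange-handled bent pick, put its tip in through the slot in the strainer's wall, under the brass split ring's end, and lift the ring out of its groove with the pick. Lay the ring flat inside the green-rimmed lid, then put the pick back on its wooden rest as it lay. Do not take the ring out of the strainer with the fingers, and leave the two ink pots and the tape roll where they stand.

Things in the scene. Friction and masses are not known exactly. Their poses are not given: they have to be found in the camera images.
- strainer: ink strainer, fixed: grey drip pan 190 x 190 mm (4 mm walls, rim 43 mm above the table) round an aluminium head (outer radius 46 mm). Origin on the table under the head's axis, z up. The head's wall has its slot on the +x side, away from the robot. The pan's rim crosses the way to the slot 91 to 95 mm from the axis, so the pick's shank must slope down over it
- groove (a point): on the head's axis at groove-floor height, z = 42 mm. The groove is open at the top, between the head's wall (inner radius 38.5 mm, 8 mm thick, top z = 49 mm) and a centre boss (radius 22 mm, top z = 48 mm); the ring lies on its dark floor, at z = 42 to 47 mm
- slot (a point): outer mouth of the slot, at (46, 0, 36) mm in the strainer frame. Within +-17 degrees of the strainer's +x the wall and groove floor are cut away down to z = 30 mm: a radial slot open outward and upward, about 20 mm wide at the ring, running in to the boss. The ring bridges it, with 12 mm free height beneath; the point lies mid-height
- ring: brass split (C-shaped) ring, 35 to 70 g, loose in the groove, held by its weight alone: outer radius 37, inner 31, 5 mm thick. Origin at the circle's centre on its underside, z up. Gap from -25 to -65 degrees (from its x, counter-clockwise +); at each end a lug juts in to radius 24 mm (at -12 to -25 and -65 to -78 degrees). Starts within 0.04 rad of the strainer's yaw
- ring_end (a point): on the ring's upper face at (34, 0, 5) mm in its frame: where it bridges the slot, just behind the lug of one end. Lifted here, the ring hangs from the pick, reaching about 70 mm down; the lug keeps it from slipping off through the gap, and it slides along the pick to the lowest spot (the elbow, when the foot points up a little)
- pick: bent pick, about 90 g. Origin at the centre of its orange square handle, 100 mm long (along x), 16 x 16 mm. A 5 mm round steel shank runs along -x to the elbow, 105 mm from the origin, and there bends up (+z) by 35 degrees into a straight foot 27 mm long. On its rest the handle is level, tip towards the robot; pitched tip-down by 35 degrees the foot is level
- pick_elbow (a point): the pick's bend, at (-105, 0, 0) mm in the pick frame
- pick_tip (a point): end of the pick's foot, at (-127, 0, 15.5) mm in the pick frame (end is a round of radius 2.5 mm)
- rest: wooden rest, fixed: base 100 x 44 x 8 mm, two posts 8 mm thick at x = +-37 mm with flat tops 40 mm above the table, on which the handle lies, between flared cheeks (24 mm apart at the bottom, 39 mm at the top, reaching 57 mm up). Origin under its centre on the table, -x towards the pick's tip. The handle can be gripped between the posts (66 mm clear)
- rest_seat (a point): where the centre of the pick's handle belongs, 48 mm above the table over the rest's origin
- dish: green-rimmed jar lid lying on its back as a parts dish, loose, 0.25 kg: 113 mm across, 20 mm high, inside radius about 48 mm, inner floor 5 mm above the table. Origin at the centre of its underside, z up
- pot_green: ink pot with green lid, bystander, 62 mm across, 64 mm high, origin under its centre
- pot_blue: ink pot with blue lid, bystander, 58 mm across, 64 mm high, origin under its centre
- tape_roll: beige roll of tape lying flat, bystander, 92 mm across, 24 mm high, origin under its centre

How it is judged:
On the way, in this order (a step that is already met when the one before it is completed fails the run):
1. the ring's end by the slot is raised well clear of the groove by the pick, fingers off the ring (z of ring_end in the frame of strainer above 0.065 m and contact force between pick and ring above 0.05 N and contact force between the fingers and ring below 0.05 N), for 0.1 s.
2. the ring lies flat inside the green-rimmed lid, clear of the pick (horizontal distance between ring and dish below 0.02 m and z of ring in the frame of dish below 0.015 m and angle between the z axis of ring and the z axis of dish, either way round below 0.15 rad and angle between dish's own z axis and vertical below 0.1 rad and contact force between pick and ring below 0.05 N), for 0.2 s.
At the end, for the whole second after the job is handed in: Ring flat (8 degrees) inside the green-rimmed lid, centre within 20 mm of the lid's; pick lying on its rest, handle centre within 12 mm of its place, within 7 degrees, tip end as before and pointing up; both at rest (horizontal distance between ring and dish below 0.02 m and z of ring in the frame of dish below 0.015 m and angle between the z axis of ring and the z axis of dish, either way round below 0.15 rad and angle between dish's own z axis and vertical below 0.1 rad and distance between pick and rest_seat below 0.012 m and angle between the x axis of pick and the x axis of rest, either way round below 0.12 rad and x of pick_tip in the frame of rest below -0.1 m and angle between pick's own z axis and vertical below 0.2 rad and linear speed of each of ring, pick below 0.02 m/s); the robot touches nothing.
It fails at once if the fingers take hold of the ring while it is still in the strainer (contact force between the fingers and ring above 0.5 N and horizontal distance between ring and strainer below 0.02 m and z of ring_end in the frame of strainer below 0.06 m).
It fails at once if an ink pot or the tape roll is moved more than 30 mm (distance of any of pot_green, pot_blue, tape_roll from where it was at the start of the episode above 0.03 m).
It also fails if it takes over 61 s, if anything falls off the work surface, if the arm or the gripper's body presses on something with over 40 N, if the wrist force passes 120 N, or if a joint passes its speed limit or range.

ROBOT

A 7-joint arm with a two-finger parallel gripper is mounted at the origin on the work surface; the furniture and walls round the work are solid. World frame = base frame: x ahead of the robot, y to its left, z up, the work surface at z = 0. Lengths are in m, angles in rad, forces in N, time in s.
With the tool pointing down it reaches from about 0.4 to 0.85 m from the base axis. Payload 4.5 kg.
Tool frame: the origin (TCP) lies midway between the tips of the shut fingers; the grasp point (between the pads) lies 19 mm behind it; y points along the fingers, z is the direction in which the jaws open and shut, and the axes are right-handed (so a half turn about y gives the same grasp; the last joint's range is limited). The gripper opens to 88 mm and grips with 3 to 60 N. Pads are 18 mm wide; open, the fingers measure 123 mm over their backs; the gripper's body (75 mm by 187 mm) begins 45 mm behind the grasp point.
Start: joints at [-1.08, 0.689, -0.195, 1.565, 0.157, 0.902, -0.215], TCP at [0.276, 0.561, 0.207] pointing down, gripper open.
Joint ranges: [-3.01, 3.01], [-0.46, 2.08], [-1.47, 1.51], [0.13, 2.56], [-1, 4.14], [0.04, 2.09], [-2.66, 2.66]. Speed limits (rad/s): [2.57, 2.57, 3.14, 3.14, 3.14, 3.14, 3.14].

INTERFACE

Orientations are given as a unit quaternion [x, y, z, w].
In Python, from plant import r, snapshot, get_calibration, job, boxes_of gives the robot as it stands. The module is installed in compiled form; this text tells all that it offers.
- The arm moves only by the shell command python3 -m handwheel 'ROWS' [OPENING] [FORCE]. ROWS is JSON, a list that holds one entry, the list of rows, each a list of 6 numbers: the shift along the tool's x, y, z as a fraction of full scale, then the turn, a rotation vector about the tool's x, y, z as a fraction of full scale. In form: [[[x, y, z, wx, wy, wz], ...]]. A call has 1 to 12 rows; each row is the pose to reach, as a shift and turn from the pose commanded when the call began, along the tool's axes at that moment, turning the shorter way round; what a row does not reach only later rows make up. Full scale, the value 1, is 100 cm for a shift and 180 degrees for a turn. A row lasts 1/12 s, in which the tool goes at most 41.7 mm and 7.16 degrees, less where a joint would pass 70% of its speed; a pose out of reach is approached as far as the arm can. A call with a number of a shift or a turn outside -1 to 1 is refused whole. A call with a gripper value outside its range is refused whole. OPENING is the opening, from -1 (shut) to 1 (fully open), set as the call begins (- or left out, the last holds). The fingers move at their own pace and stop on an object; FORCE is the grip in N (left out, the last holds). Time passes only in rows, so rows that repeat a pose let the fingers close. It gives the time, the measured TCP pose, the force and the opening at its end, in the units of the state.
- r.get_state(): the state, without advancing time (a new reading comes with each control period).
- snapshot(name): name is "scene" or "side" or "wrist"; returns the picture (420x560x3 uint8, red, green, blue); there is no depth.
- get_calibration(name): a dict with "fx", "fy", "cx", "cy" (pixels), "k1" (the pictures are not rectified: a ray, as slopes to the right and down, at radius r is drawn at 1 + k1 r^2 times it, then the intrinsics apply), "T" (4x4, takes a point from camera to world coordinates). Camera axes: x right, y down, z forward; pixel columns grow to the right and rows downward; lengths in m; the calibration is good to about 2 mm. A picture is of the moment at which its call begins: read the wrist's pose just before it. get_calibration takes no time and is no camera call; for the wrist camera it gives the pose at the moment of the call.
- job.finish_job(): hands the job in, once; it reports no verdict.
Trained networks look in the newest picture that a camera, given by its name, has taken for a name from the list of things; names that differ only in an ending like _2 or _b are one class to them, and where a whole thing is asked for, a point or a joint stands for the part that bears it (a point fixed in the world has none). Each returns a list of dicts, best first, with "confidence" (0 to 1); they miss things now and then, are a little off and sometimes report something else, mostly with a low value. They report only what shows in the picture. A call takes as long as a camera call.
- boxes_of(thing, camera): "bbox" ([left, top, right, bottom] in pixels, round what is visible of it).
The state is a dict: "clock": time; "q": joint angles; "qd": joint speeds; "joint_torque": joint torques, N m; "tool_pos": TCP position; "eef_rot": TCP orientation; "contact_force": force on the tool from outside, world axes, zero at the start; "moment": the same for the moment, N m; "opening": opening from 0.0 (shut) to 1.0 (fully open).
Only numpy, scipy, OpenCV 4.12 (cv2) and the standard library are available. Lean on these libraries where they do the work, as an engineer would, in place of code of your own. Each camera call takes 0.05 s, during which the arm holds its last target. There are 200 camera calls.

## Working session

There is one attempt and no reset: what is moved stays moved. The work goes in short steps, Python scripts to look and compute and a shell command to move; the robot and the scene stay as the last step left them, time stands still between calls to the robot, and variables do not carry over. Pictures are saved under pics/ and viewed, about 8 in all and at most 12, crops included, and the job is handed in when it is done.

```bash
mkdir -p pics; ls; cat > h.py <<'E'
import numpy as np, cv2
from scipy.spatial.transform import Rotation as R
from plant import r, snapshot, get_calibration, job, boxes_of
def ray(cal,u,v):
    K=np.array([[cal['fx'],0,cal['cx']],[0,cal['fy'],cal['cy']],[0,0,1]])
    xd=np.array([(u-cal['cx'])/cal['fx'],(v-cal['cy'])/cal['fy']]); x=xd.copy()
    for _ in range(30): x=xd/(1+cal['k1']*(x@x))
    T=np.array(cal['T']); return T[:3,3],T[:3,:3]@np.array([x[0],x[1],1])
def onz(cal,u,v,z):
    o,d=ray(cal,u,v); return o+d*(z-o[2])/d[2]
def proj(cal,p):
    T=np.array(cal['T']); c=T[:3,:3].T@(np.asarray(p)-T[:3,3]); x=c[:2]/c[2]; x=x*(1+cal['k1']*(x@x))
    return np.array([x[0]*cal['fx']+cal['cx'],x[1]*cal['fy']+cal['cy']])
def save(name,f):
    im=snapshot(name); cv2.imwrite('pics/'+f,cv2.cvtColor(im,cv2.COLOR_RGB2BGR)); return im
E
python3 - <<'E'
from h import *
s=r.get_state(); print(s)
print(R.from_quat(s['eef_rot']).as_matrix().round(3))
ims=[]
for c in['scene','side']:
    ims.append(save(c,c+'0.png')); cal=get_calibration(c); print(c,np.array(cal['T']).round(3).tolist(),cal['fx'],cal['k1'])
    for t in['strainer','ring','pick','rest','dish','pot_green','pot_blue','tape_roll']:
        b=boxes_of(t,c)
        if b: print(t,[(np.round(x['bbox']).tolist(),round(x['confidence'],2)) for x in b[:2]])
E
```

```text
pics
{'clock': 0.0, 'q': array([-1.08017675,  0.68999141, -0.19451438,  1.5663479 ,  0.15729762,
        0.90248102, -0.21510773]), 'qd': array([ 2.82783676e-03, -2.07948837e-03, -2.00327442e-03, -5.39677667e-04,
        6.62568619e-06, -4.44042095e-04,  5.68639894e-04]), 'joint_torque': array([-5.97078324e-04, -5.27569556e+01, -1.26693103e+00, -1.53432727e+01,
       -5.26281714e-02,  6.85864637e-03,  1.73814083e-04]), 'tool_pos': array([0.27542753, 0.56027042, 0.20640442]), 'eef_rot': array([ 0.68938847, -0.16018564,  0.15998072, -0.68810629]), 'contact_force': array([-0.29306975,  0.66252228, -1.02008342]), 'moment': array([ 0.03513451, -0.03549857,  0.0051395 ]), 'opening': 1.0028638475351528}
[[ 0.897 -0.001  0.441]
 [-0.441 -0.002  0.897]
 [ 0.    -1.    -0.002]]
scene [[0.921, -0.154, 0.358, 0.105], [-0.389, -0.398, 0.831, -0.962], [0.015, -0.904, -0.426, 0.555], [0.0, 0.0, 0.0, 1.0]] 422.60512160232804 -0.08091435713878528
strainer [([230.0, 213.0, 307.0, 258.0], 0.9)]
pick [([248.0, 264.0, 321.0, 281.0], 0.96), ([287.0, 176.0, 307.0, 202.0], 0.46)]
rest [([277.0, 259.0, 325.
[... 153 characters left out ...]
56)]
tape_roll [([354.0, 274.0, 396.0, 304.0], 0.79)]
side [[0.861, -0.187, 0.474, 0.022], [-0.509, -0.331, 0.794, -0.807], [0.009, -0.925, -0.38, 0.467], [0.0, 0.0, 0.0, 1.0]] 415.64981120665857 -0.09917217932663211
strainer [([247.0, 216.0, 332.0, 274.0], 0.57)]
ring [([379.0, 229.0, 404.0, 264.0], 0.48), ([269.0, 231.0, 300.0, 240.0], 0.47)]
pick [([290.0, 269.0, 364.0, 296.0], 0.95)]
rest [([313.0, 266.0, 366.0, 312.0], 0.87)]
dish [([220.0, 196.0, 256.0, 219.0], 0.61)]
pot_green [([294.0, 185.0, 314.0, 206.0], 0.77), ([270.0, 232.0, 300.0, 237.0], 0.74)]
pot_blue [([381.0, 229.0, 403.0, 262.0], 0.67), ([399.0, 276.0, 447.0, 312.0], 0.46)]
tape_roll [([401.0, 277.0, 446.0, 309.0], 0.65)]
```

```bash
python3 - <<'E'
from h import *
a=cv2.imread('pics/scene0.png');
c=a[165:315,205:405]; cv2.imwrite('pics/c0.png',cv2.resize(c,None,fx=4,fy=4,interpolation=cv2.INTER_CUBIC))
cal=get_calibration('scene')
for n,(u,v,z) in dict(strainer=(268,226,.048),rest=(301,270,.048),dish=(234,192,.02),pg=(298,182,.064),pb=(363,232,.064),tape=(375,286,.024)).items(): print(n,onz(cal,u,v,z).round(3))
E
```

```text
strainer [ 0.484 -0.045  0.048]
rest [ 0.472 -0.268  0.048]
dish [0.494 0.274 0.02 ]
pg [0.68  0.179 0.064]
pb [ 0.682 -0.191  0.064]
tape [ 0.611 -0.352  0.024]
```

View pics/c0.png

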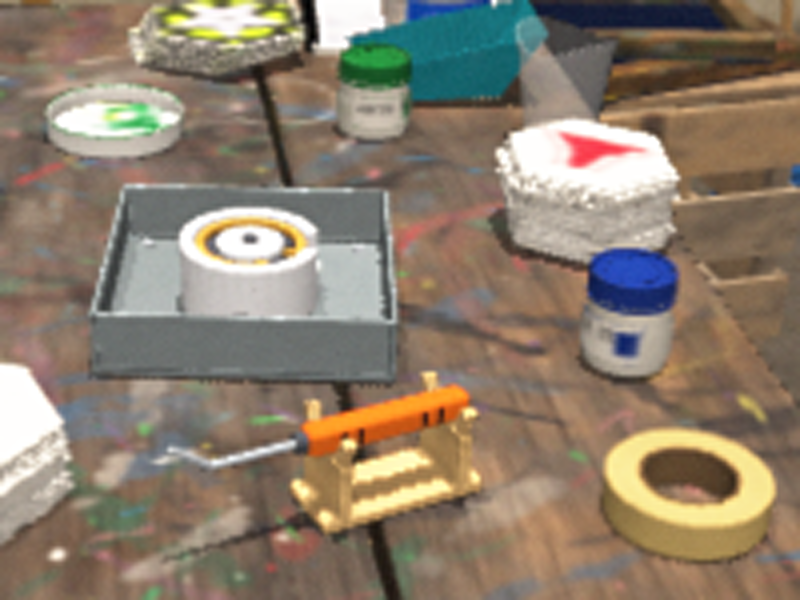

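```bash
cat >> h.py <<'E'
def tgt(p,yaw=0.,pitch=0.):
    "tool pose: x tool = pick x (yaw, pitched tip-down by pitch), tool y = -z pick"
    M=R.from_euler('z',yaw).as_matrix()@R.from_euler('y',-pitch).as_matrix()
    return np.array(p),M@np.array([[1,0,0],[0,0,1],[0,-1,0]]).T
def row(p,M,s=None):
    s=s or r.get_state(); A=R.from_quat(s['eef_rot']).as_matrix()
    t=A.T@(np.asarray(p)-s['tool_pos']); w=R.from_matrix(A.T@M).as_rotvec()
    print('row',(t/1.0).round(4).tolist()+(w/np.pi).round(4).tolist(),'rows>=',max(np.linalg.norm(t)/.0417,np.degrees(np.linalg.norm(w))/7.16).round(1))
E
python3 - <<'E'
from h import *
s=r.get_state(); T=np.array(get_calibration('wrist')['T']); A=R.from_quat(s['eef_rot']).as_matrix()
print((A.T@(T[:3,3]-s['tool_pos'])).round(3)); print((A.T@T[:3,:3]).round(2))
p,M=tgt([.46,-.13,.34]);print(M); row(p,M)
E
```

```text
[-0.081 -0.177 -0.001]
[[ 0.    0.95  0.31]
 [ 0.   -0.31  0.95]
 [ 1.   -0.   -0.  ]]
[[ 1.  0.  0.]
 [ 0.  0. -1.]
 [ 0.  1.  0.]]
row [0.4702, -0.1328, -0.5388, 0.974, 0.0, 0.2264] rows>= 25.1
```

```bash
sed -i 's/\[0,-1,0\]\]).T/[0,-1,0]])/' h.py; python3 - <<'E'
from h import *
p,M=tgt([.44,-.15,.30]);print(M); row(p,M)
E
```

```text
[[ 1.  0.  0.]
 [ 0.  0.  1.]
 [ 0. -1.  0.]]
row [0.461, -0.0928, -0.5656, -0.0, -0.1454, 0.0] rows>= 17.6
```

```bash
python3 -m handwheel '[[[0.461,-0.093,-0.566,0,-0.1454,0],[0.461,-0.093,-0.566,0,-0.1454,0],[0.461,-0.093,-0.566,0,-0.1454,0],[0.461,-0.093,-0.566,0,-0.1454,0],[0.461,-0.093,-0.566,0,-0.1454,0],[0.461,-0.093,-0.566,0,-0.1454,0],[0.461,-0.093,-0.566,0,-0.1454,0],[0.461,-0.093,-0.566,0,-0.1454,0],[0.461,-0.093,-0.566,0,-0.1454,0],[0.461,-0.093,-0.566,0,-0.1454,0],[0.461,-0.093,-0.566,0,-0.1454,0],[0.461,-0.093,-0.566,0,-0.1454,0]]]' 1
python3 - <<'E'
from h import *
row(*tgt([.44,-.15,.30]))
E
```

```text
clock: 1.9
tool_pos: [0.3873, 0.0757, 0.271]
eef_rot: [-0.707, -0.0, -0.0, 0.707]
contact_force: [0.2, -0.5, 0.4]
opening: 1.0
row [0.0526, -0.029, -0.2257, -0.0001, 0.0001, 0.0003] rows>= 5.6
```

```bash
python3 -m handwheel '[[[0.052,-0.029,-0.225,0,0,0],[0.052,-0.029,-0.225,0,0,0],[0.052,-0.029,-0.225,0,0,0],[0.052,-0.029,-0.225,0,0,0],[0.052,-0.029,-0.225,0,0,0],[0.052,-0.029,-0.225,0,0,0],[0.052,-0.029,-0.225,0,0,0],[0.052,-0.029,-0.225,0,0,0],[0.052,-0.029,-0.225,0,0,0]]]'
python3 - <<'E'
from h import *
import pickle
cal=get_calibration('wrist'); im=save('wrist','w1.png'); pickle.dump(cal,open('w1.pkl','wb'))
for t in['strainer','ring','pick','rest']: print(t,[(np.round(x['bbox']).tolist(),round(x['confidence'],2)) for x in boxes_of(t,'wrist')[:2]])
E
```

```text
clock: 2.65
tool_pos: [0.4389, -0.1463, 0.2993]
eef_rot: [-0.707, -0.0, 0.0, 0.707]
contact_force: [-0.7, 0.5, -0.4]
opening: 0.999
strainer [([332.0, 176.0, 386.0, 228.0], 0.73), ([266.0, 109.0, 451.0, 278.0], 0.65)]
ring [([328.0, 174.0, 383.0, 228.0], 0.93)]
pick [([168.0, 88.0, 200.0, 232.0], 0.9)]
rest [([164.0, 147.0, 213.0, 224.0], 0.78)]
```

View pics/w1.png

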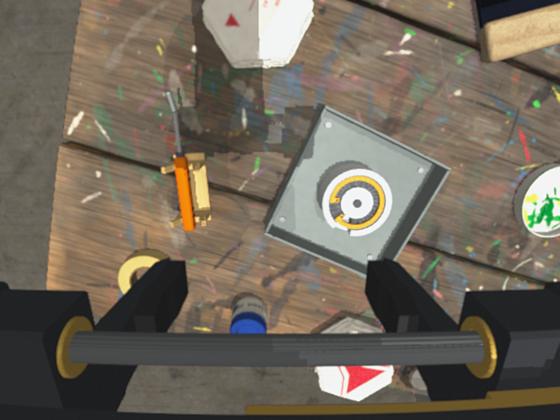

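```bash
python3 - <<'E'
from h import *
a=cv2.imread('pics/w1.png')
l=cv2.resize(a[160:250,310:400],None,fx=6,fy=6,interpolation=cv2.INTER_CUBIC); rr=cv2.resize(a[80:240,150:230],None,fx=3.375,fy=3.375,interpolation=cv2.INTER_CUBIC)
cv2.imwrite('pics/c1.png',np.hstack([l,rr]))
cal=__import__('pickle').load(open('w1.pkl','rb'))
# fit pan rim: model
c=[onz(cal,*p,.043) for p in[(323,105),(449,168),(372,272),(266,229)]]
for q in c: print(q.round(4))
print('cen',np.mean(c,0), [np.linalg.norm(c[i]-c[(i+1)%4]).round(3) for i in range(4)],np.degrees([np.arctan2(*(c[(i+1)%4]-c[i])[1::-1]) for i in range(4)]))
print('boss',onz(cal,357,203.5,.048))
E
```

```text
[ 0.3592 -0.089   0.043 ]
[0.4371 0.0826 0.043 ]
[ 0.5903 -0.0074  0.043 ]
[ 0.5234 -0.1609  0.043 ]
cen [ 0.47748016 -0.04369125  0.043     ] [np.float64(0.188), np.float64(0.178), np.float64(0.168), np.float64(0.179)] [  65.58073957  -30.41382686 -113.56499662  156.34390657]
boss [ 0.48502009 -0.0388413   0.048     ]
```

View pics/c1.png

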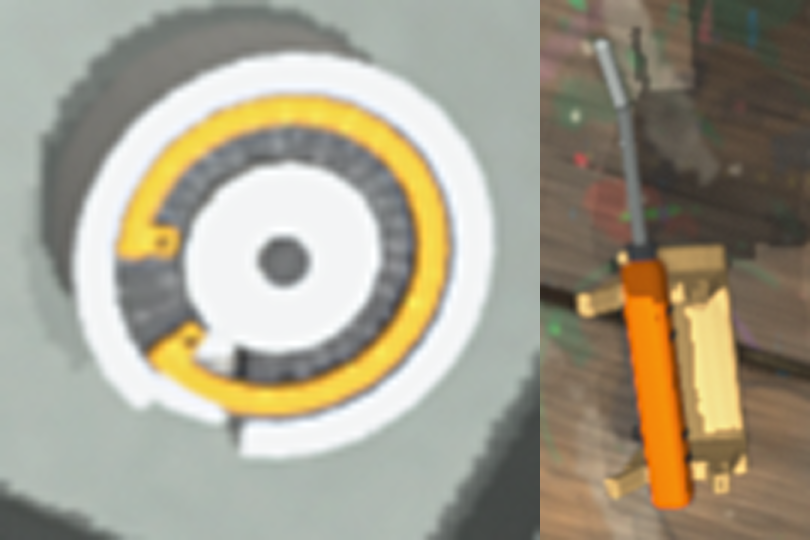

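```bash
python3 - <<'E'
from h import *
cal=__import__('pickle').load(open('w1.pkl','rb'))
f=lambda u,v,z:onz(cal,150+(u-540)/3.375,80+v/3.375,z)
e=f(625,108,.048); a=f(639,240,.048); m0=f(645,270,.056); m1=f(672,497,.056); tip=f(601,42,.0635)
for n,q in dict(e=e,a=a,m0=m0,m1=m1,tip=tip).items(): print(n,q.round(4))
yaw=lambda a,b:np.degrees(np.arctan2(*(b-a)[1::-1]))
print(yaw(e,a),yaw(m0,m1),yaw(e,m1),np.linalg.norm(m1-m0),np.linalg.norm((a-e)[:2]),'centre from elbow', e+.105*(m1-e)/np.linalg.norm(m1-e), (m0+m1)/2)
sc=get_calibration('scene')
for q in(e,m0,m1): print(proj(sc,q).round(1))
E
```

```text
e [ 0.3671 -0.272   0.048 ]
a [ 0.4154 -0.2706  0.048 ]
m0 [ 0.4255 -0.267   0.056 ]
m1 [ 0.5161 -0.2639  0.056 ]
tip [ 0.3443 -0.2742  0.0635]
1.5977124442889137 1.9811977022067258 3.12087466515292 0.09061917960376144 0.04835871569820506 centre from elbow [ 0.47174815 -0.26628476  0.0536201 ] [ 0.47079962 -0.26543394  0.056     ]
[257.1 281.1]
[281.7 271. ]
[318.3 262. ]
```

```bash
python3 - <<'E'
from h import *
s=r.get_state()
row(*tgt([.4715,-.266,.13],np.radians(2.5))); row(*tgt([.4715,-.266,.029],np.radians(2.5)))
E
```

```text
row [0.0321, 0.1694, -0.12, -0.0001, -0.0132, -0.0] rows>= 5.0
row [0.0322, 0.2704, -0.12, -0.0001, -0.0132, -0.0] rows>= 7.1
```

```bash
python3 -m handwheel '[[[0.032,0.169,-0.12,0,-0.0132,0],[0.032,0.169,-0.12,0,-0.0132,0],[0.032,0.169,-0.12,0,-0.0132,0],[0.032,0.169,-0.12,0,-0.0132,0],[0.032,0.169,-0.12,0,-0.0132,0],[0.032,0.169,-0.12,0,-0.0132,0],[0.032,0.195,-0.12,0,-0.0132,0],[0.032,0.22,-0.12,0,-0.0132,0],[0.032,0.245,-0.12,0,-0.0132,0],[0.032,0.27,-0.12,0,-0.0132,0],[0.032,0.27,-0.12,0,-0.0132,0],[0.032,0.27,-0.12,0,-0.0132,0]]]' 1
python3 -m handwheel '[[[0,0,0,0,0,0],[0,0,0,0,0,0],[0,0,0,0,0,0],[0,0,0,0,0,0],[0,0,0,0,0,0],[0,0,0,0,0,0],[0,0,0,0,0,0],[0,0,0,0,0,0]]]' -1 40
python3 - <<'E'
from h import *
import pickle
s=r.get_state();print(s['tool_pos'],s['opening'])
cal=get_calibration('wrist'); save('wrist','w2.png'); pickle.dump(cal,open('w2.pkl','wb'))
E
```

```text
clock: 3.9
tool_pos: [0.471, -0.2661, 0.0294]
eef_rot: [-0.707, -0.015, 0.016, 0.707]
contact_force: [0.0, 0.0, 0.2]
opening: 0.999
clock: 4.57
tool_pos: [0.4712, -0.2673, 0.0294]
eef_rot: [-0.707, -0.015, 0.015, 0.707]
contact_force: [-0.5, 1.0, 0.5]
opening: 0.419
[ 0.47118924 -0.26733005  0.02942406] 0.41884060480817126
```

View pics/w2.png

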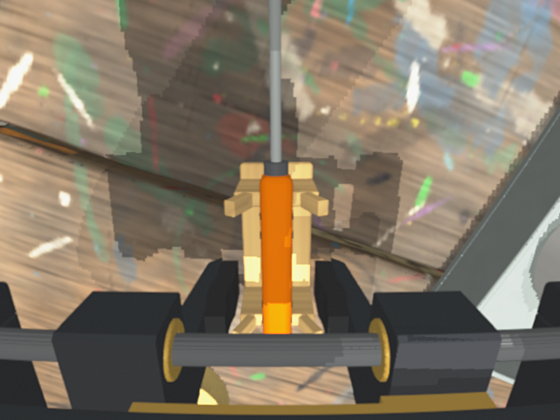

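```bash
python3 -m handwheel '[[[0,0,0,0,0,0],[0,0,0,0,0,0],[0,0,0,0,0,0],[0,0,0,0,0,0],[0,0,0,0,0,0],[0,0,0,0,0,0],[0,0,0,0,0,0],[0,0,0,0,0,0]]]' -1 40
python3 - <<'E'
from h import *
import pickle
s=r.get_state();print(s['tool_pos'],s['opening']*88, s['contact_force'])
pickle.dump(s,open('grasp.pkl','wb'))
cal=get_calibration('wrist'); im=save('wrist','w3.png'); pickle.dump(cal,open('w3.pkl','wb'))
# handle (orange) axis + shank
h=cv2.cvtColor(im,cv2.COLOR_RGB2HSV); m=((h[...,0]<16)&(h[...,1]>200)&(h[...,2]>150)).astype(np.uint8)
for v in(185,210,240,270): c=np.where(m[v,250:310])[0]+250; print(v,c.min(),c.max())
E
```

```text
clock: 5.28
tool_pos: [0.4712, -0.2673, 0.0294]
eef_rot: [-0.707, -0.015, 0.015, 0.707]
contact_force: [0.4, 0.6, 0.3]
opening: 0.001
[ 0.47115256 -0.26731423  0.02937229] 0.0900171348105539 [0.39423788 0.64333037 0.29855939]
185 260 291
210 261 291
240 262 291Traceback (most recent call last):
  File "<stdin>", line 8, in <module>
    return umr_minimum(a, axis, None, out, keepdims, initial, where)
ValueError: zero-size array to reduction operation minimum which has no identity
```

View pics/w3.png

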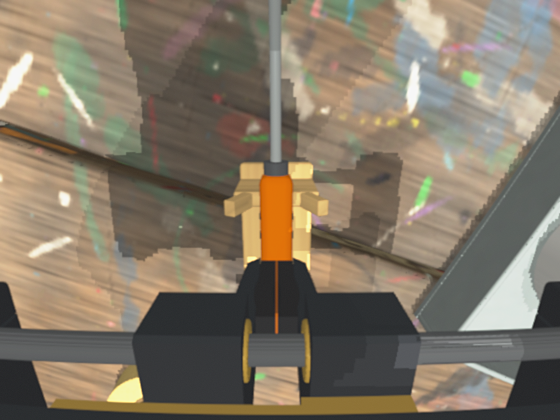

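```bash
python3 - <<'E'
from h import *
for c in['scene']: save(c,c+'3.png')
a=cv2.imread('pics/scene3.png'); cv2.imwrite('pics/c3.png',cv2.resize(a[180:320,220:400],None,fx=4,fy=4,interpolation=cv2.INTER_CUBIC))
E
```

```text
(no output)
```

View pics/c3.png

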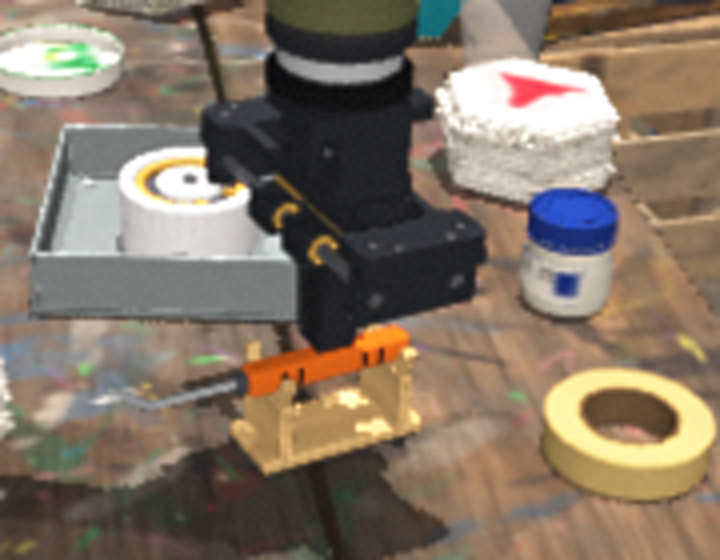

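```bash
python3 - <<'E'
from h import *
s=r.get_state(); p=s['tool_pos']; A=R.from_quat(s['eef_rot']).as_matrix(); 
print(s['clock'],p,A.round(3))
for c in['scene','wrist']:
    cal=get_calibration(c)
    print(c,'tcp',proj(cal,p),'grasp',proj(cal,p-.019*A[:,1]),'+30',proj(cal,p-.03*A[:,1]))
print(onz(get_calibration('wrist'),275,172,.048),onz(get_calibration('wrist'),275,172,.0))
E
```

```text
5.3833 [ 0.47116111 -0.2673367   0.02938254] [[ 0.999  0.    -0.041]
 [ 0.041  0.     0.999]
 [ 0.    -1.     0.   ]]
scene tcp [300.40872349 277.0682029 ] grasp [300.78149341 269.81396486] +30 [300.9998278  265.55182033]
wrist tcp [277.88524586 250.63057159] grasp [278.0686456  265.77735347] +30 [278.19267327 276.03743713]
[ 0.4216272  -0.27095021  0.048     ] [ 0.43112994 -0.27071081  0.        ]
```

```bash
python3 - <<'E'
from h import *
s=r.get_state(); cal=get_calibration('wrist'); print({k:cal[k] for k in('fx','fy','cx','cy','k1')}, np.array(cal['T']).round(3).tolist())
p=s['tool_pos'];A=R.from_quat(s['eef_rot']).as_matrix()
for v in(185,210,240):
  for z in(.048,.04,.03,.02,.056): print(v,z,(onz(cal,291.5,v,z)-onz(cal,261,v,z))[1].round(4),end=' | ')
  print()
# pan rim edge visible at right: (560,95),(415,315) 
for z in(0,.043): print(onz(cal,558,97,z),onz(cal,416,315,z))
print(proj(cal,[.4217,-.2695,.048]),proj(cal,[.367,-.272,.048]))
# post tops
print([onz(cal,u,205,z).round(4) for u in(232,322) for z in(.057,.04)])
E
```

```text
{'fx': 335.5080397893964, 'fy': 335.5080397893964, 'cx': 276.125015842304, 'cy': 212.5666803455986, 'k1': -0.06629826038425905} [[-0.041, 0.95, 0.31, 0.39], [0.999, 0.039, 0.013, -0.272], [0.0, 0.311, -0.951, 0.207], [0.0, 0.0, 0.0, 1.0]]
185 0.048 0.0148 | 185 0.04 0.0155 | 185 0.03 0.0164 | 185 0.02 0.0174 | 185 0.056 0.014 | 
210 0.048 0.0151 | 210 0.04 0.0159 | 210 0.03 0.0168 | 210 0.02 0.0178 | 210 0.056 0.0144 | 
240 0.048 0.0156 | 240 0.04 0.0164 | 240 0.03 0.0173 | 240 0.02 0.0183 | 240 0.056 0.0148 | 
[ 0.37559048 -0.09833826  0.        ] [ 5.32534689e-01 -1.62972216e-01  2.77555756e-17]
[ 0.37864005 -0.13443798  0.043     ] [ 0.50291094 -0.18561616  0.043     ]
[278.02004171 172.27350898] [277.67896154  48.48636792]
[array([ 0.4362, -0.2904,  0.057 ]), array([ 0.4415, -0.2925,  0.04  ]), array([ 0.4345, -0.2485,  0.057 ]), array([ 0.4395, -0.2458,  0.04  ])]
```

```bash
python3 -m handwheel '[[[0,0,0,0,0,0],[0,0,0,0,0,0],[0,0,0,0,0,0],[0,0,0,0,0,0],[0,0,0,0,0,0],[0,0,0,0,0,0],[0,0,0,0,0,0],[0,0,0,0,0,0],[0,0,0,0,0,0]]]' 0.1
python3 -m handwheel '[[[0,0.004,0,0,0,0],[0,0.008,0,0,0,0],[0,0.012,0,0,0,0],[0,0.012,0,0,0,0]]]'
python3 -m handwheel '[[[0,0.003,0,0,0,0],[0,0.006,0,0,0,0],[0,0.006,0,0,0,0]]]'
python3 - <<'E'
from h import *
im=save('wrist','w4.png');save('scene','s4.png')
b=cv2.imread('pics/s4.png');a=cv2.imread('pics/w4.png'); cv2.imwrite('pics/c4.png',np.hstack([a[130:350,180:380],cv2.resize(b[215:315,240:340],None,fx=2.2,fy=2.2,interpolation=cv2.INTER_CUBIC)]))
E
```

```text
clock: 6.13
tool_pos: [0.4712, -0.2673, 0.0294]
eef_rot: [-0.707, -0.015, 0.015, 0.707]
contact_force: [0.5, -0.6, 1.2]
opening: 0.549
clock: 6.47
tool_pos: [0.4706, -0.267, 0.0164]
eef_rot: [-0.707, -0.014, 0.015, 0.707]
contact_force: [-0.8, -0.3, -0.2]
opening: 0.549
clock: 6.72
tool_pos: [0.4709, -0.2671, 0.0108]
eef_rot: [-0.707, -0.014, 0.015, 0.707]
contact_force: [-0.6, 0.5, -0.1]
opening: 0.549
```

View pics/c4.png

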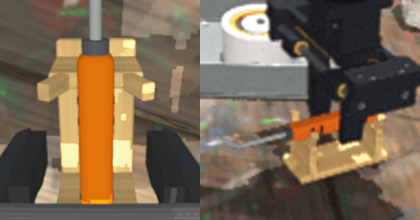

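```bash
python3 - <<'E'
from h import *
cal=get_calibration('scene')
for z in(.01,.02,.03,.04,.05): print(z,proj(cal,[.471,-.267-.024-.006,z]).round(1))
E
python3 -m handwheel '[[[0,0.003,0,0,0,0],[0,0.006,0,0,0,0],[0,0.006,0,0,0,0]]]'
python3 -m handwheel '[[[0,0,0,0,0,0],[0,0,0,0,0,0],[0,0,0,0,0,0],[0,0,0,0,0,0],[0,0,0,0,0,0],[0,0,0,0,0,0],[0,0,0,0,0,0]]]' -1 40
```

```text
0.01 [306.  291.7]
0.02 [306.2 287.9]
0.03 [306.4 284. ]
0.04 [306.7 280.2]
0.05 [306.9 276.3]
clock: 7.07
tool_pos: [0.4709, -0.2672, 0.0049]
eef_rot: [-0.707, -0.014, 0.015, 0.707]
contact_force: [-0.0, -0.0, 0.0]
opening: 0.548
clock: 7.65
tool_pos: [0.4712, -0.2674, 0.0055]
eef_rot: [0.707, 0.015, -0.015, -0.707]
contact_force: [0.6, 0.3, 0.4]
opening: 0.173
```

```bash
python3 -m handwheel '[[[0,0,0,0,0,0],[0,0,0,0,0,0],[0,0,0,0,0,0],[0,0.003,0,0,0,0],[0,0.006,0,0,0,0],[0,0.009,0,0,0,0],[0,0.009,0,0,0,0]]]' -0.3
python3 -m handwheel '[[[0,0,0,0,0,0],[0,0,0,0,0,0],[0,0,0,0,0,0],[0,0,0,0,0,0],[0,0,0,0,0,0],[0,0,0,0,0,0],[0,0,0,0,0,0]]]' -1 45
python3 - <<'E'
from h import *
import pickle
s=r.get_state(); pickle.dump(s,open('grasp.pkl','wb')); print(s['tool_pos'],s['eef_rot'])
E
python3 -m handwheel '[[[0,-0.03,0,0,0,0],[0,-0.06,0,0,0,0],[0,-0.09,0,0,0,0],[0,-0.12,0,0,0,0],[0,-0.15,0,0,0,0],[0,-0.18,0,0,0,0],[0,-0.18,0,0,0,0],[0,-0.18,0,0,0,0]]]'
python3 - <<'E'
from h import *
row(*tgt([.54,-.10,.26],np.radians(-29)))
E
```

```text
clock: 8.23
tool_pos: [0.4707, -0.2671, -0.0044]
eef_rot: [-0.707, -0.014, 0.015, 0.707]
contact_force: [0.3, 0.8, 0.4]
opening: 0.357
clock: 8.82
tool_pos: [0.4712, -0.2674, -0.0036]
eef_rot: [-0.707, -0.015, 0.015, 0.707]
contact_force: [0.4, -0.4, -0.5]
opening: 0.174
[ 0.47116374 -0.2673552  -0.00359971] [-0.70694077 -0.01468116  0.01464221  0.70696875]
clock: 9.48
tool_pos: [0.472, -0.2679, 0.1779]
eef_rot: [0.708, 0.016, -0.013, -0.706]
contact_force: [-0.3, 0.1, -1.1]
opening: 0.169
row [0.0751, -0.0822, 0.1648, 0.0003, 0.1742, 0.0011] rows>= 4.8
```

```bash
python3 - <<'E'
from h import *
row(*tgt([.50,-.14,.16],np.radians(-29)))
E
```

```text
row [0.0332, 0.0178, 0.1267, 0.0003, 0.1742, 0.0011] rows>= 4.4
```

```bash
python3 -m handwheel '[[[0.033,0.018,0.127,0,0.174,0],[0.033,0.018,0.127,0,0.174,0],[0.033,0.018,0.127,0,0.174,0],[0.033,0.018,0.127,0,0.174,0],[0.033,0.018,0.127,0,0.174,0],[0.033,0.018,0.127,0,0.174,0],[0.033,0.018,0.127,0,0.174,0],[0.033,0.018,0.127,0,0.174,0]]]'
python3 - <<'E'
from h import *
import pickle
s=r.get_state(); cal=get_calibration('wrist'); im=save('wrist','w5.png'); pickle.dump((s,cal),open('w5.pkl','wb'))
print(boxes_of('ring','wrist')[:1],boxes_of('pick','wrist')[:1])
cv2.imwrite('pics/c5.png',cv2.resize(cv2.imread('pics/w5.png')[0:380,160:560],None,fx=1.57,fy=1.57,interpolation=cv2.INTER_CUBIC))
E
```

```text
clock: 10.15
tool_pos: [0.4981, -0.1399, 0.1577]
eef_rot: [0.685, -0.177, 0.176, -0.684]
contact_force: [-0.4, 0.6, -1.1]
opening: 0.176
[{'bbox': [326.4, 81.8, 416.4, 170.9], 'confidence': 0.91}] [{'bbox': [260.6, 0.0, 300.4, 400.6], 'confidence': 0.94}]
```

View pics/c5.png

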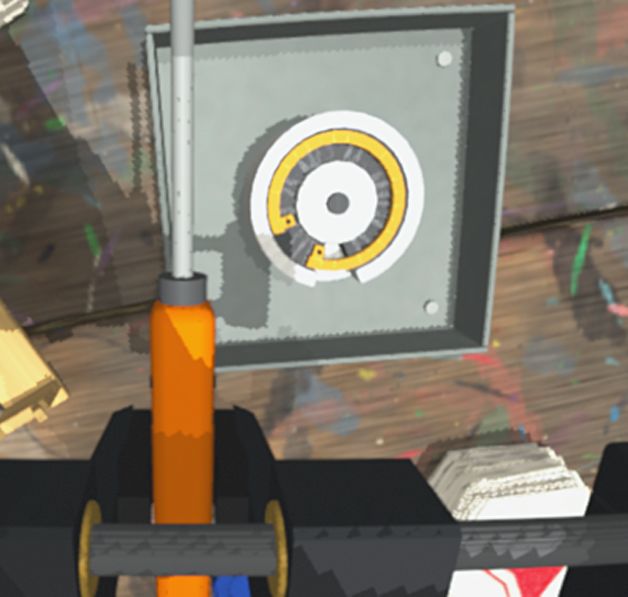

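```bash
python3 - <<'E'
from h import *
import pickle
from scipy.optimize import least_squares
s,cal=pickle.load(open('w5.pkl','rb'))
g=lambda u,v:np.array([160+u/1.57,v/1.57])
obs=[((-.095,-.095,.043),g(147,29)),((-.095,.095,.043),g(514,8)),((.095,.095,.043),g(489,349)),((0,0,.046),g(338,203))]
W=lambda q,m:np.array([q[0]+np.cos(q[2])*m[0]-np.sin(q[2])*m[1],q[1]+np.sin(q[2])*m[0]+np.cos(q[2])*m[1],m[2]])
for o in(obs,obs[:3]):
    f=lambda q:np.concatenate([proj(cal,W(q,m))-p for m,p in o])
    L=least_squares(f,[.485,-.04,-.5]); q=L.x; print(q,np.degrees(q[2]),L.fun.round(1))
print('boss hole',onz(cal,*g(338,203),.048),'slot mid outer',)
for n,(u,v,z) in dict(slL=(305,286,.049),slR=(360,281,.049),lug1=(319,251,.047),lug2=(289,220,.047),ringc=(338,199,.047)).items():
    p=onz(cal,*g(u,v),z)[:2]-q[:2]; print(n,np.linalg.norm(p).round(4),np.degrees(np.arctan2(p[1],p[0])-q[2]).round(1))
m,p=(0,0,.048),onz(cal,*g(338,203),.048)
c1=pickle.load(open('w1.pkl','rb')); print('w1 check',onz(c1,357,203.5,.048))
# pick yaw in tool frame: shank pixels
A=R.from_quat(s['eef_rot']).as_matrix()
zc=s['tool_pos'][2]+.0516
for (u,v,z) in[(182,10,zc),(182,270,zc),(182,300,zc+.008),(185,500,zc+.008)]:
    p=onz(cal,*g(u,v),z); print((A.T@(p-s['tool_pos'])).round(4))
E
```

```text
[ 0.48608117 -0.03901645 -0.42178839] -24.166694809146513 [-1.7 -0.6  1.8 -2.5  0.8  3.1 -0.5  1.2]
[ 0.48631122 -0.03926691 -0.42169564] -24.16138046785434 [-1.9 -0.1  1.6 -2.1  0.7  3.4]
boss hole [ 0.48492372 -0.03868019  0.048     ] slot mid outer
slL 0.0463 -23.9
slR 0.0437 16.1
lug1 0.0259 -23.4
lug2 0.027 -78.0
ringc 0.0035 175.9
w1 check [ 0.48502009 -0.0388413   0.048     ]
[-0.1122 -0.0514 -0.001 ]
[-0.0556 -0.0515 -0.001 ]
[-0.0502 -0.0595 -0.001 ]
[ 0.0041 -0.0596 -0.0002]
```

```bash
python3 - <<'E'
from h import *
import pickle
for f,cal in(('w5',pickle.load(open('w5.pkl','rb'))[1]),('w1',pickle.load(open('w1.pkl','rb')))):
    im=cv2.imread(f'pics/{f}.png'); h=cv2.cvtColor(im,cv2.COLOR_BGR2HSV).astype(int)
    uv0=(338/1.57+160,203/1.57) if f=='w5' else (357,203.5)
    c=onz(cal,*uv0,.048)
    def samp(rad,z,a): 
        p=proj(cal,[c[0]+rad*np.cos(a),c[1]+rad*np.sin(a),z]); return h[int(round(p[1])),int(round(p[0]))]
    ang=np.arange(-150,60,3)
    for rad,z in((.034,.047),(.0275,.047)):
        print(f,rad,''.join('Y' if (15<(q:=samp(rad,z,np.radians(a)))[0]<30 and q[1]>130) else '.' for a in ang))
    for rad in(.0415,.044): print(f,rad,[(int(a),int(samp(rad,.049,np.radians(a))[2])) for a in range(-70,15,3)])
print(ang[0])
E
```

```text
w5 0.034 YYYYYYYYYYYYYYYYYYYY............YYYYYYYYYYYYYYYYYYYYYYYYYYYYYYYYYYYYYY
w5 0.0275 ...............YYYYY............YYYYY.................................
w5 0.0415 [(-70, 217), (-67, 208), (-64, 210), (-61, 229), (-58, 246), (-55, 246), (-52, 245), (-49, 246), (-46, 245), (-43, 246), (-40, 247), (-37, 234), (-34, 234), (-31, 229), (-28, 209), (-25, 202), (-22, 184), (-19, 194), (-16, 189), (-13, 134), (-10, 141), (-7, 249), (-4, 245), (-1, 245), (2, 245), (5, 245), (8, 245), (11, 245), (14, 245)]
w5 0.044 [(-70, 216), (-67, 209), (-64, 210), (-61, 215), (-58, 223), (-55, 246), (-52, 246), (-49, 246), (-46, 246), (-43, 247), (-40, 190), (-37, 192), (-34, 190), (-31, 187), (-28, 189), (-25, 189), (-22, 189), (-19, 190), (-16, 191), (-13, 192), (-10, 160), (-7, 249), (-4, 246), (-1, 246), (2, 247), (5, 247), (8, 246), (11, 246), (14, 247)]
w1 0.034 YYYYYYYYYYYYYYYYYYYY............YYYYYYYYYYYYYYYYYYYYYYYYYYYYYYYYYYYYYY
w1 0.0275 ...............YYYYY............YYY........................Y..........
w1 0.0415 [(-70, 246), (-67, 246), (-64, 246), (-61, 245), (-58, 246), (-55, 245), (-52, 245), (-49, 246), (-46, 246), (-43, 245), (-40, 234), (-37, 224), (-34, 205), (-31, 194), (-28, 207), (-25, 184), (-22, 183), (-19, 185), (-16, 180), (-13, 153), (-10, 212), (-7, 248), (-4, 246), (-1, 245), (2, 245), (5, 245), (8, 246), (11, 245), (14, 245)]
w1 0.044 [(-70, 246), (-67, 247), (-64, 246), (-61, 246), (-58, 246), (-55, 246), (-52, 246), (-49, 246), (-46, 247), (-43, 247), (-40, 200), (-37, 182), (-34, 179), (-31, 181), (-28, 184), (-25, 184), (-22, 184), (-19, 185), (-16, 189), (-13, 178), (-10, 174), (-7, 246), (-4, 246), (-1, 246), (2, 247), (5, 246), (8, 246), (11, 247), (14, 246)]
-150
```

```bash
cat >> h.py <<'E'
C=np.array([.485,-.0388]); YS=np.radians(-25); OFF=np.array([0,-.0516,-.0007])  # pick origin in tool frame
def ept(re,z,phi,c=C,yaw=YS,lat=0.):
    "TCP pose that puts elbow at radius re along yaw from c, height z, pitch phi deg tip-down"
    u=np.array([np.cos(yaw),np.sin(yaw),0]); n=np.array([-u[1],u[0],0]); E=np.array([c[0],c[1],z])+re*u+lat*n
    _,M=tgt([0,0,0],yaw,np.radians(phi)); return E+.105*M[:,0]-M@OFF,M
def elb(s=None):
    s=s or r.get_state(); A=R.from_quat(s['eef_rot']).as_matrix(); P=s['tool_pos']+A@OFF; return P-.105*A[:,0],P+A@np.array([-.127,-.0155,0]),np.degrees(np.arcsin(A[2,0]))
def where(c=C,yaw=YS):
    u=np.array([np.cos(yaw),np.sin(yaw)]); e,t,ph=elb()
    for n,p in(('elbow',e),('tip',t)): d=p[:2]-c; print(n,'r',(d@u).round(4),'lat',(u[0]*d[1]-u[1]*d[0]).round(4),'z',p[2].round(4),end='  ')
    print('pitch',ph.round(1))
E
python3 - <<'E'
from h import *
p,M=ept(.10,.11,35); print(p); row(p,M); where()
E
```

```text
[ 0.6807026  -0.12928526  0.12795728]
row [0.1542, 0.0301, 0.0976, 0.0068, -0.0215, -0.1945] rows>= 4.9
elbow r -0.0498 lat -0.0793 z 0.2098  tip r -0.0718 lat -0.0778 z 0.2253  pitch -0.0
```

```bash
python3 -m handwheel '[[[0.154,0.03,0.098,0.0068,-0.0215,-0.1945],[0.154,0.03,0.098,0.0068,-0.0215,-0.1945],[0.154,0.03,0.098,0.0068,-0.0215,-0.1945],[0.154,0.03,0.098,0.0068,-0.0215,-0.1945],[0.154,0.03,0.098,0.0068,-0.0215,-0.1945],[0.154,0.03,0.098,0.0068,-0.0215,-0.1945],[0.154,0.03,0.098,0.0068,-0.0215,-0.1945],[0.154,0.03,0.098,0.0068,-0.0215,-0.1945],[0.154,0.03,0.098,0.0068,-0.0215,-0.1945]]]'
python3 - <<'E'
from h import *
import pickle
print(r.get_state()['q'].round(2));where(); row(*ept(.085,.06,35)); row(*ept(.068,.046,35));row(*ept(.067,.0355,35));row(*ept(.053,.0355,35))
s=r.get_state();cal=get_calibration('scene');save('scene','s6.png');e,t,_=elb(s);print(proj(cal,e),proj(cal,t))
b=cv2.imread('pics/s6.png'); cv2.imwrite('pics/c6.png',cv2.resize(b[170:280,220:340],None,fx=5,fy=5,interpolation=cv2.INTER_CUBIC))
E
```

```text
clock: 11.05
tool_pos: [0.6283, -0.139, 0.1231]
eef_rot: [0.726, -0.02, 0.291, -0.623]
contact_force: [-0.3, -0.8, -1.0]
opening: 0.173
[ 0.01  0.73  0.02  2.01  1.34  0.21 -0.16]
elbow r 0.0554 lat -0.0273 z 0.1287  tip r 0.0291 lat -0.0262 z 0.1341  pitch 23.4
row [0.0079, 0.0507, 0.0342, 0.0197, 0.0003, -0.0643] rows>= 1.7
row [-0.0132, 0.0568, 0.0345, 0.0197, 0.0003, -0.0643] rows>= 1.7
row [-0.0183, 0.066, 0.035, 0.0197, 0.0003, -0.0643] rows>= 1.8
row [-0.0312, 0.0605, 0.0346, 0.0197, 0.0003, -0.0643] rows>= 1.8
[289.14739283 201.74547604] [278.69396757 199.28177036]
```

View pics/c6.png

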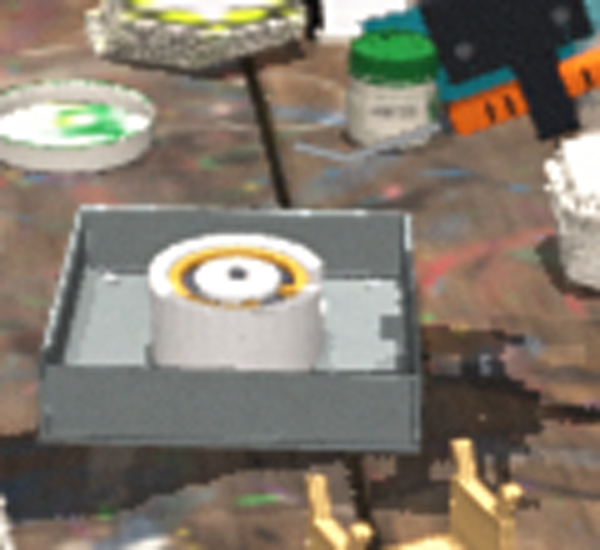

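```bash
python3 - <<'E'
from h import *
row(*ept(.10,.11,35))
E
```

```text
row [0.0415, 0.0104, 0.031, 0.0194, 0.0007, -0.0641] rows>= 1.7
```

```bash
python3 -m handwheel '[[[0.0415,0.0104,0.031,0.0194,0.0007,-0.064],[0.0415,0.0104,0.031,0.0194,0.0007,-0.064],[0.0415,0.0104,0.031,0.0194,0.0007,-0.064],[0.0415,0.0104,0.031,0.0194,0.0007,-0.064],[0.0415,0.0104,0.031,0.0194,0.0007,-0.064],[0.0415,0.0104,0.031,0.0194,0.0007,-0.064],[0.0415,0.0104,0.031,0.0194,0.0007,-0.064],[0.0415,0.0104,0.031,0.0194,0.0007,-0.064],[0.0415,0.0104,0.031,0.0194,0.0007,-0.064],[0.0415,0.0104,0.031,0.0194,0.0007,-0.064]]]'
python3 - <<'E'
from h import *
print(r.get_state()['q'].round(2));where(); row(*ept(.085,.06,35)); row(*ept(.068,.046,35));row(*ept(.067,.0355,35));row(*ept(.053,.0355,35))
E
```

```text
clock: 11.93
tool_pos: [0.6799, -0.1295, 0.1286]
eef_rot: [0.705, 0.06, 0.353, -0.612]
contact_force: [0.2, -0.6, -0.1]
opening: 0.177
[ 0.15  0.78 -0.26  2.06  2.12  0.49 -0.9 ]
elbow r 0.0993 lat -0.0004 z 0.1109  tip r 0.0724 lat -0.0004 z 0.111  pitch 34.9
row [-0.0407, 0.0333, 0.0006, 0.0004, -0.0002, -0.0007] rows>= 1.3
row [-0.0626, 0.0351, 0.0006, 0.0004, -0.0002, -0.0007] rows>= 1.7
row [-0.0695, 0.0431, 0.0006, 0.0004, -0.0002, -0.0007] rows>= 2.0
row [-0.0809, 0.0351, 0.0005, 0.0004, -0.0002, -0.0007] rows>= 2.1
```

```bash
python3 -m handwheel '[[[-0.02,0.017,0,0,0,0],[-0.041,0.033,0,0,0,0],[-0.052,0.034,0,0,0,0],[-0.0626,0.035,0.0005,0,0,0],[-0.066,0.039,0.0005,0,0,0],[-0.0695,0.043,0.0005,0,0,0],[-0.0695,0.043,0.0005,0,0,0],[-0.0695,0.043,0.0005,0,0,0]]]'
python3 - <<'E'
from h import *
where(); row(*ept(.053,.0355,35)); row(*ept(.060,.0355,35))
E
```

```text
clock: 12.6
tool_pos: [0.6512, -0.1155, 0.0535]
eef_rot: [0.705, 0.061, 0.354, -0.612]
contact_force: [0.4, -0.3, -0.5]
opening: 0.173
elbow r 0.0674 lat 0.0002 z 0.0357  tip r 0.0405 lat 0.0003 z 0.0359  pitch 34.9
row [-0.0119, -0.0082, -0.0001, 0.0004, -0.0003, -0.0005] rows>= 0.3
row [-0.0061, -0.0042, -0.0001, 0.0004, -0.0003, -0.0005] rows>= 0.2
```

Free so far; now push in under the ring slowly.

```bash
python3 -m handwheel '[[[-0.003,-0.002,0,0,0,0],[-0.006,-0.004,0,0,0,0],[-0.009,-0.006,0,0,0,0],[-0.012,-0.008,0,0,0,0],[-0.012,-0.008,0,0,0,0],[-0.012,-0.008,0,0,0,0]]]'
python3 - <<'E'
from h import *
where(); cal=get_calibration('wrist')
save('wrist','w7.png'); save('scene','s7.png'); e,t,_=elb(); print(proj(get_calibration('scene'),e),proj(cal,[C[0],C[1],.047]))
a=cv2.imread('pics/w7.png');b=cv2.imread('pics/s7.png'); u,v=proj(cal,[.515,-.053,.045]).astype(int); print(u,v)
v0=max(v-60,0);u0=u-70
cv2.imwrite('pics/c7.png',np.hstack([cv2.resize(a[v0:v0+100,u0:u0+100],(400,400),interpolation=cv2.INTER_CUBIC),cv2.resize(b[190:250,245:305],(400,400),interpolation=cv2.INTER_CUBIC)]))
for z in(.12,): 
  E=.05
for re,z,ph in((.053,.060,30),(.045,.085,25),(.02,.11,25),(-.02,.14,25),(-.02,.20,25)): row(*ept(re,z,ph))
E
```

```text
clock: 13.1
tool_pos: [0.6373, -0.1088, 0.053]
eef_rot: [0.705, 0.06, 0.353, -0.613]
contact_force: [-0.1, -0.0, -0.6]
opening: 0.169
elbow r 0.052 lat 0.0003 z 0.0354  tip r 0.0251 lat 0.0004 z 0.0355  pitch 34.9
[287.00682559 229.66737683] [ 275.52091518 -181.28507697]
275 -21
row [0.0098, -0.0111, -0.0002, 0.0002, -0.0003, 0.0271] rows>= 0.7
row [0.0119, -0.0277, -0.0002, 0.0002, -0.0004, 0.0549] rows>= 1.4
row [0.0057, -0.0625, -0.0002, 0.0002, -0.0004, 0.0549] rows>= 1.5
row [-0.01, -0.11, -0.0003, 0.0002, -0.0004, 0.0549] rows>= 2.6
row [0.0243, -0.1592, -0.0003, 0.0002, -0.0004, 0.0549] rows>= 3.9
```

View pics/c7.png

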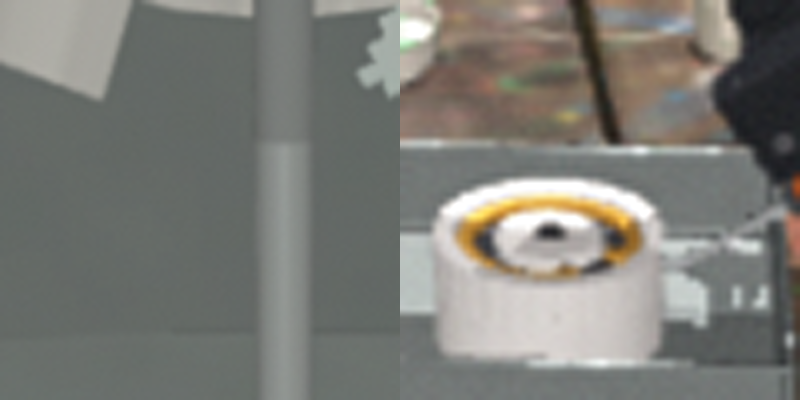

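```bash
python3 - <<'E'
from h import *
for a in((.052,.045,32),(.051,.055,29),(.047,.065,25),(.037,.078,22),(.025,.092,20),(.010,.104,20)): row(*ept(*a))
E
```

```text
row [0.0024, -0.0029, -0.0002, 0.0002, -0.0003, 0.016] rows>= 0.4
row [0.0042, -0.0064, -0.0002, 0.0002, -0.0004, 0.0327] rows>= 0.8
row [0.0021, -0.0102, -0.0002, 0.0002, -0.0004, 0.0549] rows>= 1.4
row [-0.0024, -0.0217, -0.0002, 0.0002, -0.0004, 0.0715] rows>= 1.8
row [-0.0069, -0.0369, -0.0002, 0.0002, -0.0004, 0.0827] rows>= 2.1
row [-0.0123, -0.0553, -0.0002, 0.0002, -0.0004, 0.0827] rows>= 2.1
```

```bash
python3 -m handwheel '[[[0.0012,-0.0015,0,0,0,0.008],[0.0024,-0.0029,0,0,0,0.016],[0.0033,-0.0047,0,0,0,0.024],[0.0042,-0.0064,0,0,0,0.0327],[0.0032,-0.0083,0,0,0,0.044],[0.0021,-0.0102,0,0,0,0.0549],[0.0,-0.016,0,0,0,0.063],[-0.0024,-0.0217,0,0,0,0.0715],[-0.0024,-0.0217,0,0,0,0.0715],[-0.0024,-0.0217,0,0,0,0.0715]]]'
python3 - <<'E'
from h import *
where(); save('scene','s8.png'); save('side','d8.png'); e,t,_=elb(); print(proj(get_calibration('scene'),e))
print(r.get_state()['q'].round(2),boxes_of('ring','scene')[:1],boxes_of('ring','side')[:1])
b=cv2.imread('pics/s8.png'); cv2.imwrite('pics/c8.png',cv2.resize(b[180:260,235:315],(560,560),interpolation=cv2.INTER_CUBIC))
# yellow pixels stats
h=cv2.cvtColor(b,cv2.COLOR_BGR2HSV); m=(h[...,0]>15)&(h[...,0]<30)&(h[...,1]>140)&(h[...,2]>120); m[:, :235]=0;m[:,315:]=0;m[:190]=0;m[250:]=0
v,u=np.where(m); print(len(u),u.min(),u.max(),v.min(),v.max())
for a in((.025,.092,20),(.010,.104,20),(-.006,.112,20),(-.012,.125,20),(-.012,.15,20),(-.012,.19,20)): row(*ept(*a))
E
```

```text
clock: 14.03
tool_pos: [0.625, -0.1029, 0.0698]
eef_rot: [0.707, -0.018, 0.283, -0.648]
contact_force: [-0.5, 1.1, -0.7]
opening: 0.172
elbow r 0.0373 lat 0.0005 z 0.0781  tip r 0.0111 lat 0.0005 z 0.0842  pitch 22.1
[281.42908438 215.1883879 ]
[ 0.06  0.82 -0.09  2.05  1.9   0.24 -0.73] [{'bbox': [254.5, 211.7, 273.9, 226.3], 'confidence': 0.68}] [{'bbox': [270.0, 219.3, 296.6, 235.6], 'confidence': 0.46}]
100 255 276 208 228
row [-0.007, -0.0142, 0.0, 0.0002, -0.0003, 0.0108] rows>= 0.4
row [-0.0165, -0.031, -0.0, 0.0002, -0.0003, 0.0108] rows>= 0.8
row [-0.0283, -0.0444, -0.0, 0.0002, -0.0003, 0.0108] rows>= 1.3
row [-0.029, -0.0587, -0.0, 0.0002, -0.0003, 0.0108] rows>= 1.6
row [-0.0197, -0.0819, -0.0, 0.0002, -0.0003, 0.0108] rows>= 2.0
row [-0.0047, -0.119, -0.0, 0.0002, -0.0003, 0.0108] rows>= 2.9
```

View pics/c8.png

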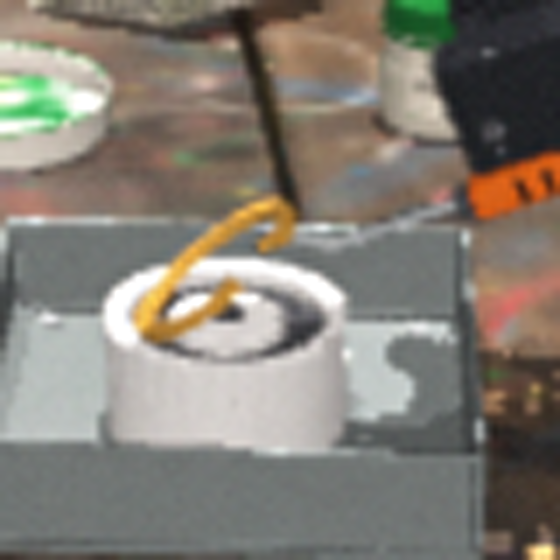

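```bash
python3 -m handwheel '[[[-0.0035,-0.007,0,0,0,0],[-0.007,-0.0142,0,0,0,0],[-0.0117,-0.0226,0,0,0,0],[-0.0165,-0.031,0,0,0,0],[-0.022,-0.038,0,0,0,0],[-0.028,-0.0444,0,0,0,0],[-0.029,-0.0587,0,0,0,0],[-0.025,-0.07,0,0,0,0],[-0.02,-0.082,0,0,0,0],[-0.012,-0.1,0,0,0,0],[-0.005,-0.119,0,0,0,0],[-0.005,-0.119,0,0,0,0]]]'
python3 -m handwheel '[[[0.01,-0.018,0,0,0,0],[0.015,-0.03,0,0,0,0],[0.015,-0.03,0,0,0,0]]]'
python3 - <<'E'
from h import *
where(); save('scene','s9.png'); save('side','d9.png'); e,t,_=elb(); 
print(r.get_state()['q'].round(2))
for c,f in(('scene','s9'),('side','d9')):
    b=cv2.imread(f'pics/{f}.png'); eu=proj(get_calibration(c),e); print(c,eu,boxes_of('ring',c)[:1])
    h=cv2.cvtColor(b,cv2.COLOR_BGR2HSV); m=(h[...,0]>15)&(h[...,0]<30)&(h[...,1]>140)&(h[...,2]>120); U,V=eu.astype(int); m[:,:U-40]=0;m[:,U+25:]=0;m[:V-20]=0;m[V+60:]=0
    v,u=np.where(m); print(len(u),u.min(),u.max(),v.min(),v.max())
E
```

```text
clock: 15.23
tool_pos: [0.5788, -0.0815, 0.1777]
eef_rot: [0.708, -0.019, 0.281, -0.648]
contact_force: [1.0, 0.4, -1.2]
opening: 0.172
clock: 15.48
tool_pos: [0.5833, -0.0832, 0.2139]
eef_rot: [0.706, -0.018, 0.284, -0.648]
contact_force: [-0.1, -0.1, -1.1]
opening: 0.171
elbow r -0.0088 lat 0.0008 z 0.2219  tip r -0.0351 lat 0.0008 z 0.2279  pitch 22.2
[ 0.12  0.52 -0.25  2.07  0.97  0.38  0.17]
scene [263.8945834  163.03080092] [{'bbox': [249.4, 160.3, 260.2, 184.3], 'confidence': 0.45}]
93 252 260 157 185
side [281.79047689 163.17565896] []
103 275 279 158 190
```

```bash
cat > dish.py <<'E'
from h import *
from scipy.optimize import least_squares
def bb(cal,x,y):
    a=np.linspace(0,2*np.pi,72); P=np.array([proj(cal,[x+.0565*np.cos(t),y+.0565*np.sin(t),z]) for t in a for z in(0,.02)])
    return np.r_[P.min(0),P.max(0)]
B={}
for c,f in(('scene','scene0'),('side','side0')):
    B[c]=boxes_of('dish',c)[:2]; print(c,[(np.round(x['bbox'],1).tolist(),round(x['confidence'],2)) for x in B[c]])
cals={c:get_calibration(c) for c in B}
for sel in(['scene'],['side'],['scene','side']):
    if all(B[c] for c in sel):
        L=least_squares(lambda q:np.concatenate([bb(cals[c],*q)-np.array(B[c][0]['bbox']) for c in sel]),[.494,.274]); print(sel,L.x.round(4),L.fun.round(1))
E
python3 dish.py
```

```text
scene [([262.5, 139.5, 325.2, 162.5], 0.47), ([353.6, 273.0, 397.1, 305.1], 0.25)]
side [([218.9, 196.1, 255.9, 219.6], 0.89), ([312.7, 263.5, 364.1, 314.3], 0.7)]
['scene'] [0.8796 0.6267] [ 18.2   7.5 -18.2  -3.3]
['side'] [0.4943 0.2559] [-0.6  1.8  0.6 -1.6]
['scene', 'side'] [0.6801 0.4505] [-11.   24.5 -44.   16.4  27.3 -22.6  22.  -31. ]
```

```bash
python3 - <<'E'
from h import *
s=r.get_state();A=R.from_quat(s['eef_rot']).as_matrix();cal=get_calibration('wrist');T=np.array(cal['T'])
Tt=np.eye(4);Tt[:3,:3]=A.T@T[:3,:3];Tt[:3,3]=A.T@(T[:3,3]-s['tool_pos'])
D=np.array([.494,.265]); Y=np.radians(20)
for re in(-.05,-.1,-.14):
  for lat in(-.06,-.09):
    p,M=ept(re,.20,20,D,Y,lat); X=np.eye(4);X[:3,:3]=M;X[:3,3]=p; c=dict(cal);c['T']=X@Tt; print(re,lat,p.round(3),proj(c,[*D,.02]).round(0))
row(*ept(-.10,.20,20,D,Y,-.06))
E
```

```text
-0.05 -0.06 [0.577 0.232 0.187] [346.  57.]
-0.05 -0.09 [0.587 0.204 0.187] [380.  58.]
-0.1 -0.06 [0.53  0.215 0.187] [340. 113.]
-0.1 -0.09 [0.54  0.187 0.187] [371. 113.]
-0.14 -0.06 [0.492 0.201 0.187] [335. 151.]
-0.14 -0.09 [0.502 0.173 0.187] [365. 151.]
row [-0.1689, -0.0443, 0.2481, 0.0899, -0.2336, 0.0098] rows>= 7.3
```

```bash
python3 -m handwheel '[[[-0.008,-0.002,0.012,0.0045,-0.011,0],[-0.022,-0.006,0.033,0.012,-0.031,0.001],[-0.04,-0.01,0.058,0.021,-0.055,0.002],[-0.058,-0.015,0.085,0.031,-0.08,0.003],[-0.076,-0.02,0.112,0.0405,-0.105,0.004],[-0.094,-0.025,0.139,0.05,-0.131,0.005],[-0.112,-0.03,0.166,0.06,-0.156,0.006],[-0.13,-0.034,0.192,0.0695,-0.181,0.007],[-0.146,-0.038,0.215,0.078,-0.203,0.008],[-0.158,-0.042,0.233,0.084,-0.22,0.009],[-0.166,-0.044,0.244,0.088,-0.23,0.01],[-0.169,-0.044,0.248,0.09,-0.2336,0.01]]]'
python3 -m handwheel '[[[0,0,0,0,0,0],[0,0,0,0,0,0],[0,0,0,0,0,0],[0,0,0,0,0,0]]]'
python3 - <<'E'
from h import *
import pickle
D=np.array([.494,.265]); Y=np.radians(20)
where(D,Y); cal=get_calibration('wrist'); im=save('wrist','w10.png'); pickle.dump(cal,open('w10.pkl','wb')); print(proj(cal,[*D,.02]),r.get_state()['q'].round(2))
b=boxes_of('dish','wrist'); print(b[:2])
for x in b[:1]:
    l,t,rr,bo=x['bbox']; print(onz(cal,(l+rr)/2,(t+bo)/2,.015))
print(boxes_of('ring','wrist')[:1])
cv2.imwrite('pics/w10b.png',cv2.cvtColor(im,cv2.COLOR_RGB2BGR))
h=cv2.cvtColor(im,cv2.COLOR_RGB2HSV); m=((h[...,0]>45)&(h[...,0]<85)&(h[...,1]>100)); v,u=np.where(m); k=(u>240)&(v<260); u=u[k];v=v[k]; print(len(u),np.percentile(u,[0,2,50,98,100]),np.percentile(v,[0,2,50,98,100]))
E
```

```text
clock: 16.78
tool_pos: [0.5297, 0.2181, 0.1881]
eef_rot: [-0.663, -0.244, 0.001, 0.708]
contact_force: [0.2, 0.9, -1.0]
opening: 0.17
clock: 17.12
tool_pos: [0.531, 0.2132, 0.1883]
eef_rot: [-0.665, -0.242, -0.001, 0.707]
contact_force: [-0.7, 0.0, -2.4]
opening: 0.17
elbow r -0.0993 lat -0.0617 z 0.2007  tip r -0.1253 lat -0.0617 z 0.2077  pitch 20.1
[341.89150621 112.12096725] [-0.2   0.57 -0.46  2.11  1.12  0.34  0.33]
[]
[]
1865 [241. 243. 344. 488. 535.] [ 59.  66. 126. 256. 259.]
```

```bash
python3 - <<'E'
from h import *
import pickle
cal=pickle.load(open('w10.pkl','rb')); im=cv2.imread('pics/w10.png'); h=cv2.cvtColor(im,cv2.COLOR_BGR2HSV)
m=(((h[...,2]>165)&(h[...,1]<70))|((h[...,0]>45)&(h[...,0]<85)&(h[...,1]>100)&(h[...,2]>90))).astype(np.uint8); m[260:]=0
m=cv2.morphologyEx(m,cv2.MORPH_CLOSE,np.ones((5,5)))
n,lab,st,ce=cv2.connectedComponentsWithStats(m)
for i in np.argsort(-st[1:,4])[:4]+1:
    pts=cv2.convexHull(np.argwhere(lab==i)[:,::-1].astype(np.float32)); e=cv2.fitEllipse(pts); print(st[i],e,onz(cal,*e[0],.015).round(4))
for D in((.494,.265),):
    a=np.linspace(0,6.28,8,endpoint=False);print([proj(cal,[D[0]+.0565*np.cos(t),D[1]+.0565*np.sin(t),.02]).round(0).tolist() for t in a])
# ascii look
for v in range(30,230,8): print(v,''.join('#' if m[v,u] else '.' for u in range(220,520,5)))
E
```

```text
[ 292   50  118  114 9004] ((352.66473388671875, 107.55615997314453), (113.04830932617188, 123.000244140625), 65.91258239746094) [0.4878 0.2743 0.015 ]
[   0  200  102   60 3770] ((40.1213493347168, 234.60427856445312), (71.99427795410156, 127.3711166381836), 97.70276641845703) [ 0.7712 -0.0266  0.015 ]
[   0    0   87  115 2965] ((41.21379470825195, 55.67252731323242), (82.5188217163086, 115.48719787597656), 158.76022338867188) [ 0.5359 -0.0108  0.015 ]
[ 344  197  126   63 1590] ((405.29547119140625, 244.23011779785156), (77.89629364013672, 132.96060180664062), 63.9178466796875) [0.6251 0.4235 0.015 ]
[[318.0, 161.0], [359.0, 160.0], [393.0, 131.0], [400.0, 88.0], [371.0, 53.0], [321.0, 55.0], [286.0, 92.0], [287.0, 135.0]]
30 ............................................................
38 ..................................................#.........
46 ............................................................
54 ........................#########...........................
62 .....................#..###########.................#.......
70 ...................##################....
[... 551 characters left out ...]
.......###############..#........###..............
150 ..................###########...###.......#..............#..
158 .....................#......##...........##..............##.
166 ..........................................#.................
174 .................................................#..........
182 ...............................................#............
190 ..............................................#.............
198 ..#.................#....................##.................
206 #........................................####..............#
214 .........................................######.............
222 .......................#............##...####.####..........
```

```bash
echo 'D=np.array([.490,.272]); YD=np.radians(20)' >> h.py; python3 - <<'E'
from h import *
for a in((.032,.13,22),(.032,.085,22)): row(*ept(*a,D,YD))
E
```

```text
row [0.0989, 0.1076, 0.0693, 0.0002, -0.0004, -0.0104] rows>= 3.9
row [0.0834, 0.1499, 0.0693, 0.0002, -0.0004, -0.0104] rows>= 4.4
```

```bash
python3 -m handwheel '[[[0.006,0.006,0.004,0,0,0],[0.018,0.019,0.012,0,0,-0.001],[0.032,0.035,0.022,0,0,-0.003],[0.047,0.051,0.033,0,0,-0.005],[0.062,0.067,0.043,0,0,-0.006],[0.076,0.083,0.053,0,0,-0.008],[0.088,0.096,0.062,0,0,-0.009],[0.096,0.104,0.067,0,0,-0.01],[0.099,0.108,0.069,0,0,-0.01],[0.099,0.108,0.069,0,0,-0.01],[0.099,0.108,0.069,0,0,-0.01],[0.099,0.108,0.069,0,0,-0.01]]]'
python3 - <<'E'
from h import *
where(D,YD); e,t,_=elb(); print(r.get_state()['q'].round(2))
for c in('scene','side'):
    cal=get_calibration(c); im=save(c,c+'11.png'); h=cv2.cvtColor(im,cv2.COLOR_RGB2HSV); m=(h[...,0]>15)&(h[...,0]<30)&(h[...,1]>120)&(h[...,2]>110); eu=proj(cal,e);U,V=eu.astype(int); m[:,:U-30]=0;m[:,U+25:]=0;m[:V-15]=0;m[V+45:]=0
    v,u=np.where(m); print(c,'elbow',eu.round(1),'tip',proj(cal,t).round(1),'ring u',u.min(),u.max(),'v',v.min(),v.max(),len(u))
    for rc in(0,.01,.02):  # expected ring bottom/top if contact rc inward of elbow
        q=e+(t-e)*rc/.027; print(rc,'top',proj(cal,q+[0,0,.006]).round(1),'bot',proj(cal,q+[0,0,-.066]).round(1))
    for vv in range(v.min(),v.max()+1,3): k=u[v==vv]; print((vv,k.min() if len(k) else None,k.max() if len(k) else None),end=' ')
    print()
for a in((.032,.085,22),(.025,.074,22),(.010,.068,22),(-.010,.056,22),(-.022,.042,22),(-.030,.028,22)): row(*ept(*a,D,YD))
E
```

```text
clock: 18.27
tool_pos: [0.6292, 0.3233, 0.1212]
eef_rot: [-0.661, -0.253, -0.012, 0.707]
contact_force: [1.1, 0.1, -0.5]
opening: 0.174
elbow r 0.0316 lat -0.0 z 0.1299  tip r 0.0054 lat -0.0 z 0.1361  pitch 21.9
[-0.35  0.8  -0.41  1.81  1.15  0.42  0.29]
scene elbow [240.1 158.5] tip [233.6 158.3] ring u 210 245 v 143 177 274
0 top [240.  156.7] bot [240.4 177.7]
0.01 top [237.7 156.6] bot [238.1 177.7]
0.02 top [235.3 156.6] bot [235.8 177.7]
(143, np.int64(210), np.int64(216)) (146, np.int64(210), np.int64(216)) (149, np.int64(210), np.int64(215)) (152, np.int64(210), np.int64(216)) (155, np.int64(210), np.int64(235)) (158, np.int64(210), np.int64(240)) (161, np.int64(211), np.int64(238)) (164, np.int64(211), np.int64(224)) (167, np.int64(223), np.int64(244)) (170, np.int64(224), np.int64(243)) (173, np.int64(227), np.int64(242)) (176, np.int64(230), np.int64(238)) 
side elbow [240.3 165.5] tip [233.8 165.3] ring u 224 247 v 163 186 131
0 top [240.2 163.5] bot [240.9 186.6]
0.01 top [237.8 163.5] bot [238.6 186.7]
0.02 top [235.4 163.4] bot [236.2 186.7]
(163, np.int64(232), np.int64(238)) (166, np.int64(227), np.int64(241)) (169, np.int64(225), np.int64(226)) (172, np.int64(224), np.int64(225)) (175, np.int64(224), np.int64(247)) (178, np.int64(224), np.int64(247)) (181, np.int64(226), np.int64(245)) (184, np.int64(228), np.int64(243)) 
row [-0.0166, 0.0419, 0.0001, 0.0002, -0.0001, -0.0004] rows>= 1.1
row [-0.0272, 0.0494, 0.0001, 0.0002, -0.0001, -0.0004] rows>= 1.4
row [-0.0433, 0.0494, 0.0001, 0.0002, -0.0001, -0.0004] rows>= 1.6
row [-0.0664, 0.0531, 0.0001, 0.0002, -0.0001, -0.0004] rows>= 2.0
row [-0.0827, 0.0616, 0.0001, 0.0002, -0.0001, -0.0004] rows>= 2.5
row [-0.0954, 0.0716, 0.0001, 0.0002, -0.0001, -0.0004] rows>= 2.9
```

```bash
python3 - <<'E'
from h import *
for a in((.037,.12,12),(.037,.10,12)): row(*ept(*a,D,YD))
E
```

```text
row [-0.0094, 0.0287, 0.0001, 0.0002, -0.0002, 0.0551] rows>= 1.4
row [-0.0169, 0.0473, 0.0001, 0.0002, -0.0002, 0.0551] rows>= 1.4
```

```bash
python3 -m handwheel '[[[-0.003,0.007,0,0,0,0.014],[-0.006,0.014,0,0,0,0.028],[-0.008,0.021,0,0,0,0.041],[-0.0094,0.029,0,0,0,0.055],[-0.013,0.038,0,0,0,0.055],[-0.017,0.047,0,0,0,0.055],[-0.017,0.047,0,0,0,0.055],[-0.017,0.047,0,0,0,0.055],[-0.017,0.047,0,0,0,0.055],[-0.017,0.047,0,0,0,0.055]]]'
cat > ringpx.py <<'E'
from h import *
where(D,YD); e,t,_=elb()
for c in('scene','side'):
    cal=get_calibration(c); im=save(c,c+'12.png'); h=cv2.cvtColor(im,cv2.COLOR_RGB2HSV); m=(h[...,0]>15)&(h[...,0]<30)&(h[...,1]>120)&(h[...,2]>110); eu=proj(cal,e);U,V=eu.astype(int); m[:,:U-22]=0;m[:,U+25:]=0;m[:V-10]=0;m[V+40:]=0
    print(c,'elbow',eu.round(1),'tip',proj(cal,t).round(1),'rim', [proj(cal,[D[0]+a*.048*np.cos(YD),D[1]+a*.048*np.sin(YD),.005]).round(1).tolist() for a in(-1,1)])
    y0=max(V-8,0)
    for v in range(y0,V+34,2): print(v,''.join('Y' if m[v,u] else '.' for u in range(U-22,U+20)))
E
python3 ringpx.py; python3 - <<'E'
from h import *
for a in((.037,.085,12),(.030,.074,12),(.015,.068,12),(-.005,.058,14),(-.020,.044,18),(-.030,.028,22)): row(*ept(*a,D,YD))
E
```

```text
clock: 19.2
tool_pos: [0.6309, 0.325, 0.0718]
eef_rot: [-0.68, -0.196, 0.049, 0.705]
contact_force: [0.3, -0.8, -0.1]
opening: 0.169
elbow r 0.037 lat 0.0009 z 0.1003  tip r 0.0123 lat 0.0009 z 0.1109  pitch 12.1
scene elbow [241.3 166.8] tip [235.3 165.3] rim [[221.6, 200.4], [244.5, 192.9]]
158 ..........................................
160 ..........................................
162 ..........................................
164 ...................YYY....................
166 ....................YY....................
168 .................YYYY.....................
170 .................YY.......................
172 ................YY........................
174 ................YY..Y.....................
176 ................YY.YY.....................
178 ...............YYY.Y......................
180 ...............YYYYY......................
182 ...............YYYY.......................
184 ................YYY.......................
186 ..........................................
188 ..........................................
190 ..........................................
192 ...
[... 948 characters left out ...]
.................
196 ..........................................
198 ..........................................
200 ..........................................
202 ..........................................
204 ..........................................
206 ..........................................
row [-0.0035, 0.015, -0.0009, -0.0001, 0.0001, 0.0004] rows>= 0.4
row [-0.0127, 0.0243, -0.0009, -0.0001, 0.0001, 0.0004] rows>= 0.7
row [-0.0286, 0.0271, -0.0009, -0.0001, 0.0001, 0.0004] rows>= 0.9
row [-0.0485, 0.029, -0.0008, -0.0001, 0.0001, -0.0107] rows>= 1.4
row [-0.063, 0.032, -0.0008, -0.0001, 0.0001, -0.0329] rows>= 1.7
row [-0.0736, 0.0378, -0.0008, -0.0001, 0.0001, -0.0551] rows>= 2.0
```

```bash
python3 -m handwheel '[[[-0.001,0.004,0,0,0,0],[-0.002,0.008,0,0,0,0],[-0.003,0.012,0,0,0,0],[-0.0035,0.015,-0.0009,0,0,0],[-0.0035,0.015,-0.0009,0,0,0],[-0.0035,0.015,-0.0009,0,0,0],[-0.0035,0.015,-0.0009,0,0,0],[-0.0035,0.015,-0.0009,0,0,0],[-0.0035,0.015,-0.0009,0,0,0],[-0.0035,0.015,-0.0009,0,0,0],[-0.0035,0.015,-0.0009,0,0,0],[-0.0035,0.015,-0.0009,0,0,0]]]'
python3 ringpx.py |grep -v '\.\.\.\.\.\.\.\.\.\.\.\.\.\.\.\.\.\.\.\.\.\.\.\.\.\.\.\.\.\.\.\.\.\.\.\.\.\.\.\.\.\.'
```

```text
clock: 20.3
tool_pos: [0.6311, 0.3238, 0.0558]
eef_rot: [-0.68, -0.195, 0.049, 0.705]
contact_force: [0.6, -0.2, -1.3]
opening: 0.172
elbow r 0.0369 lat -0.0003 z 0.0844  tip r 0.0121 lat -0.0003 z 0.095  pitch 12.0
scene elbow [241.6 171.5] tip [235.6 170.1] rim [[221.6, 200.4], [244.5, 192.9]]
169 .....................YY...................
171 .....................YY...................
173 .....................YY...................
175 ......................Y...................
177 ......................Y...................
179 ......................Y...................
181 .....................YYY..................
183 .....................YY...................
185 .....................YYY..................
187 ......................Y...................
189 ......................Y...................
side elbow [242.  179.8] tip [236.  178.3] rim [[222.3, 212.2], [245.2, 203.3]]
177 ......................YY..................
179 ......................YY..................
181 ......................YY..................
183 ......................YY..................
185 ......................Y...................
187 ......................Y...................
189 ......................YYY.................
191 ......................YYY.................
193 ......................YYYY................
195 ......................YYY.................
197 .......................YYY................
199 ........................Y.................
```

```bash
python3 - <<'E'
from h import *
for s,z,ph in((.022,.085,12),(.022,.074,12),(.015,.071,12),(.0,.066,12),(-.015,.057,12),(-.028,.045,14),(-.036,.033,18)): row(*ept(s*.866,z,ph,D,YD,-.5*s))
E
```

```text
row [-0.0173, -0.0043, -0.0106, 0.0, -0.0001, 0.0001] rows>= 0.5
row [-0.0196, 0.0064, -0.0106, 0.0, -0.0001, 0.0001] rows>= 0.6
row [-0.0261, 0.0081, -0.0071, 0.0, -0.0001, 0.0001] rows>= 0.7
row [-0.0399, 0.0103, 0.0004, 0.0, -0.0001, 0.0001] rows>= 1.0
row [-0.0545, 0.0164, 0.0079, 0.0, -0.0001, 0.0001] rows>= 1.4
row [-0.0662, 0.0221, 0.0144, 0.0, -0.0001, -0.011] rows>= 1.7
row [-0.0724, 0.0248, 0.0184, 0.0, -0.0001, -0.0332] rows>= 1.9
```

```bash
python3 -m handwheel '[[[-0.004,-0.001,-0.003,0,0,0],[-0.009,-0.002,-0.005,0,0,0],[-0.013,-0.003,-0.008,0,0,0],[-0.016,-0.004,-0.01,0,0,0],[-0.0173,-0.0043,-0.0106,0,0,0],[-0.0173,-0.0043,-0.0106,0,0,0],[-0.0173,-0.0043,-0.0106,0,0,0],[-0.018,0.0,-0.0106,0,0,0],[-0.019,0.003,-0.0106,0,0,0],[-0.0196,0.0064,-0.0106,0,0,0],[-0.0196,0.0064,-0.0106,0,0,0],[-0.0196,0.0064,-0.0106,0,0,0]]]'
python3 ringpx.py |grep -v '\.\.\.\.\.\.\.\.\.\.\.\.\.\.\.\.\.\.\.\.\.\.\.\.\.\.\.\.\.\.\.\.\.\.\.\.\.\.\.\.\.\.'
```

```text
clock: 21.4
tool_pos: [0.6177, 0.3076, 0.0449]
eef_rot: [-0.68, -0.195, 0.049, 0.705]
contact_force: [0.9, 0.2, -0.8]
opening: 0.169
elbow r 0.0188 lat -0.0109 z 0.0736  tip r -0.006 lat -0.0109 z 0.0842  pitch 12.0
scene elbow [239.4 176.7] tip [233.3 175.3] rim [[221.6, 200.4], [244.5, 192.9]]
168 ..................................Y.......
174 .....................Y....................
176 .....................YY...................
178 ....................YY....................
180 ....................YY....................
182 ....................YY....................
184 ....................YYY...................
186 ....................YYY...................
188 ....................YYY...................
190 ....................YYY...................
192 ....................YY....................
194 ....................YY....................
side elbow [240.3 185.4] tip [234.2 183.9] rim [[222.3, 212.2], [245.2, 203.3]]
183 .....................YY...................
185 ......................YY..................
187 ....................Y.Y...................
189 ...................YY.....................
191 ...................YY.....................
193 ...................Y...YY.................
195 ...................Y...YY.................
197 ...................Y...YY.................
199 ...................YY...Y.................
201 ...................YY..YY.................
203 ....................Y..Y..................
205 ....................YYYY..................
```

```bash
python3 -m handwheel '[[[-0.0065,0.0017,0.0035,0,0,0],[-0.013,0.003,0.007,0,0,0],[-0.0203,0.0039,0.011,0,0,0],[-0.0276,0.007,0.0147,0,0,0],[-0.0349,0.01,0.0185,0,0,0],[-0.041,0.013,0.022,0,0,-0.005],[-0.0466,0.0157,0.025,0,0,-0.011],[-0.05,0.017,0.027,0,0,-0.022],[-0.0528,0.0184,0.029,0,0,-0.033],[-0.0528,0.0184,0.029,0,0,-0.033],[-0.0528,0.0184,0.029,0,0,-0.033]]]'
python3 ringpx.py |grep -v '\.\.\.\.\.\.\.\.\.\.\.\.\.\.\.\.\.\.\.\.\.\.\.\.\.\.\.\.\.\.\.\.\.\.\.\.\.\.\.\.\.\.'
```

```text
clock: 22.42
tool_pos: [0.5613, 0.3196, 0.0162]
eef_rot: [-0.668, -0.231, 0.014, 0.707]
contact_force: [-0.7, -0.7, -1.1]
opening: 0.173
elbow r -0.0325 lat 0.0192 z 0.033  tip r -0.0582 lat 0.0191 z 0.041  pitch 17.9
scene elbow [221.6 189.5] tip [215.1 189.2] rim [[221.6, 200.4], [244.5, 192.9]]
187 .................YYYYYY...................
189 ...................YYY...YY...............
191 ............................YYY...........
193 ..........................YYYYYYYYY.......
195 ...............................YYYYYY.....
side elbow [221.3 200.4] tip [214.7 200.2] rim [[222.3, 212.2], [245.2, 203.3]]
198 .................YYYY.....................
200 ....................YY....................
202 ...........................YYY............
204 ............................YYYYYY........
206 .................................YYYYY....
208 ......................................Y...
```

```bash
python3 - <<'E'
from h import *
for re,z,ph in((-.032,.027,36),(-.010,.027,37),(.02,.028,38),(.02,.09,38)): row(*ept(re,z,ph,D,YD,.019))
E
```

```text
row [0.0081, -0.0294, 0.0005, -0.0002, 0.0001, -0.1004] rows>= 2.5
row [0.0293, -0.0246, 0.0005, -0.0002, 0.0001, -0.106] rows>= 2.7
row [0.0584, -0.0184, 0.0005, -0.0002, 0.0001, -0.1115] rows>= 2.8
row [0.0775, -0.0774, 0.0005, -0.0002, 0.0001, -0.1115] rows>= 2.8
```

```bash
python3 -m handwheel '[[[0.002,-0.0075,0,0,0,-0.025],[0.004,-0.015,0,0,0,-0.05],[0.006,-0.022,0,0,0,-0.075],[0.008,-0.029,0,0,0,-0.1],[0.015,-0.028,0,0,0,-0.102],[0.022,-0.026,0,0,0,-0.104],[0.029,-0.0246,0,0,0,-0.106],[0.039,-0.0225,0,0,0,-0.108],[0.049,-0.0205,0,0,0,-0.11],[0.0584,-0.0184,0,0,0,-0.1115],[0.0584,-0.0184,0,0,0,-0.1115],[0.0584,-0.0184,0,0,0,-0.1115]]]'
python3 ringpx.py |grep -v '\.\.\.\.\.\.\.\.\.\.\.\.\.\.\.\.\.\.\.\.\.\.\.\.\.\.\.\.\.\.\.\.\.\.\.\.\.\.\.\.\.\.'
```

```text
clock: 23.52
tool_pos: [0.6109, 0.3358, 0.0523]
eef_rot: [-0.618, -0.343, -0.112, 0.698]
contact_force: [-0.4, -0.6, -0.8]
opening: 0.172
elbow r 0.021 lat 0.018 z 0.0282  tip r -0.0059 lat 0.0181 z 0.0268  pitch 38.1
scene elbow [234.7 187. ] tip [228.3 189.3] rim [[221.6, 200.4], [244.5, 192.9]]
190 ...YYYYYYYYYY.............................
192 ..YYY..........YYYYY......................
194 ....YYY............YYYY...................
196 .............Y........YY..................
198 ...............YYYYYYYY...................
side elbow [234.6 197.3] tip [228.2 200.1] rim [[222.3, 212.2], [245.2, 203.3]]
201 ....YYYY..................................
203 ..YYY.....YYYYYYYY........................
205 ....YYYY...........YYYY...................
207 .......................YYY................
209 ..............YYYYYYYYYYYY................
```

```bash
python3 - <<'E'
from h import *
s=cv2.imread('pics/scene12.png'); d=cv2.imread('pics/side12.png')
save('wrist','w13.png'); w=cv2.imread('pics/w13.png')
f=lambda a,n:cv2.resize(a,n,interpolation=cv2.INTER_CUBIC)
cv2.imwrite('pics/c13.png',np.vstack([np.hstack([f(s[170:215,205:265],(400,300)),f(d[180:225,205:265],(400,300))]),np.hstack([f(w[:300],(400,214)),f(w[0:120,180:404],(400,214))])]))
E
```

```text
(no output)
```

View pics/c13.png

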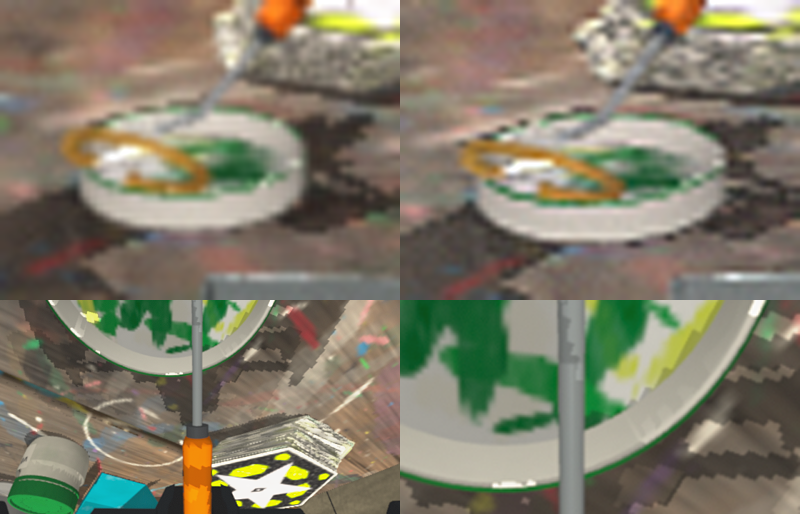

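```bash
cat > ringfit.py <<'E'
from h import *
import sys
from scipy.optimize import least_squares
def fit(files, q0):
    data=[]
    for c,f in files:
        cal=get_calibration(c); h=cv2.cvtColor(cv2.imread(f),cv2.COLOR_BGR2HSV); m=((h[...,0]>12)&(h[...,0]<28)&(h[...,1]>110)&(h[...,2]>90)).astype(np.uint8)
        u,v=proj(cal,[*D,.015]).astype(int); k=np.zeros_like(m); k[v-14:v+14,u-24:u+24]=1; m*=k
        n,lab,st,_=cv2.connectedComponentsWithStats(cv2.dilate(m,np.ones((3,3)))); i=1+np.argmax(st[1:,4]); m[lab!=i]=0
        P=cv2.convexHull(np.argwhere(m)[:,::-1].astype(np.float32))[:,0]; data.append((cal,P)); print(c,P.min(0),P.max(0))
    a=np.linspace(0,2*np.pi,120,endpoint=False)
    def res(q):
        M=R.from_rotvec([q[3],q[4],0]).as_matrix(); out=[]
        W=np.array(q[:3])+ (M@np.array([.037*np.cos(a),.037*np.sin(a),0*a])).T
        for cal,P in data:
            pr=np.array([proj(cal,w) for w in W]).astype(np.float32)
            out+=[cv2.pointPolygonTest(pr.reshape(-1,1,2),(float(x),float(y)),True)-.3 for x,y in P]
        return np.r_[out,(np.array(q[3:])*.3), (q[2]-.015)*50]
    L=least_squares(res,q0,diff_step=1e-3,x_scale=[.01,.01,.01,.1,.1]); q=L.x
    print('ring c',q[:3].round(4),'tilt rotvec deg',np.degrees(q[3:]).round(1),'cost',L.cost.round(2),'off dish',(q[:2]-D).round(4),'rms',np.sqrt(np.mean(L.fun**2)).round(2))
if __name__=='__main__':
    if len(sys.argv)<2:
        save('scene','sf.png');save('side','df.png'); a,b='pics/sf.png','pics/df.png'
    else: a,b=sys.argv[1:]
    fit([('scene',a),('side',b)],[.47,.26,.015,0.05,0.2])
E
python3 ringfit.py pics/scene12.png pics/side12.png; python3 - <<'E'
from h import *
# dish refit from scene crops: rim bbox u 217-250.5 , v 186-199.. 
cal=get_calibration('scene');sd=get_calibration('side')
print(onz(cal,205+190/6.67,170+149/6.67,.02),onz(sd,205+(600-400)/6.67,180+158/6.67,.02))
E
```

```text
scene [214. 189.] [235. 198.]
side [214. 201.] [238. 209.]
ring c [0.4611 0.2693 0.0201] tilt rotvec deg [ 3.4 15.1] cost 1.66 off dish [-0.0289 -0.0027] rms 0.34
[0.4911039  0.27197239 0.02      ] [0.49057772 0.26523763 0.02      ]
```

```bash
python3 - <<'E'
from h import *
for x,y,z in((.497,.292,.06),(.476,.270,.06),(.476,.270,.0095),(.516,.270,.0095),(.516,.27,.08)): row(*ept(0,z,36,(x,y),YD))
E
```

```text
row [0.0132, -0.0255, -0.0018, -0.0, 0.0001, 0.011] rows>= 0.7
row [-0.0083, -0.0423, -0.0152, -0.0, 0.0001, 0.011] rows>= 1.1
row [-0.0393, -0.0025, -0.0152, -0.0, 0.0001, 0.011] rows>= 1.0
row [-0.0097, 0.0206, -0.0289, -0.0, 0.0001, 0.011] rows>= 0.9
row [0.0337, -0.0349, -0.0289, -0.0, 0.0001, 0.011] rows>= 1.4
```

```bash
python3 -m handwheel '[[[0.0132,-0.0255,-0.0018,0,0,0.011],[0.0132,-0.0255,-0.0018,0,0,0.011],[-0.0083,-0.0423,-0.0152,0,0,0.011],[-0.0083,-0.0423,-0.0152,0,0,0.011],[-0.016,-0.032,-0.0152,0,0,0.011],[-0.026,-0.019,-0.0152,0,0,0.011],[-0.034,-0.01,-0.0152,0,0,0.011],[-0.0393,-0.0025,-0.0152,0,0,0.011],[-0.0393,-0.0025,-0.0152,0,0,0.011],[-0.0393,-0.0025,-0.0152,0,0,0.011]]]'
python3 - <<'E'
from h import *
where((.476,.27),YD); row(*ept(0,.0095,36,(.516,.27),YD)); row(*ept(0,.08,36,(.516,.27),YD))
E
```

```text
clock: 24.5
tool_pos: [0.5844, 0.3102, 0.0293]
eef_rot: [-0.624, -0.332, -0.098, 0.7]
contact_force: [0.2, -0.3, 0.2]
opening: 0.17
elbow r 0.0003 lat 0.0 z 0.0093  tip r -0.0266 lat 0.0 z 0.0089  pitch 36.0
row [0.0303, 0.0218, -0.0137, -0.0, 0.0, 0.0] rows>= 1.0
row [0.0717, -0.0353, -0.0137, -0.0, 0.0, 0.0] rows>= 1.9
```

```bash
python3 -m handwheel '[[[0.004,0.0027,-0.0017,0,0,0],[0.0076,0.0055,-0.0034,0,0,0],[0.0114,0.0082,-0.0051,0,0,0],[0.0152,0.0109,-0.0069,0,0,0],[0.019,0.0136,-0.0086,0,0,0],[0.0227,0.0163,-0.0103,0,0,0],[0.0265,0.019,-0.012,0,0,0],[0.0303,0.0218,-0.0137,0,0,0],[0.0303,0.0218,-0.0137,0,0,0],[0.0303,0.0218,-0.0137,0,0,0]]]'
python3 ringfit.py; python3 -c "
from h import *
where((.516,.27),YD)"
```

```text
clock: 25.33
tool_pos: [0.6256, 0.3103, 0.0305]
eef_rot: [-0.624, -0.333, -0.1, 0.7]
contact_force: [1.4, 0.6, 1.2]
opening: 0.175
scene [220. 192.] [241. 197.]
side [220. 203.] [243. 208.]
ring c [0.4818 0.2718 0.011 ] tilt rotvec deg [-2.9  2.9] cost 1.12 off dish [-0.0082 -0.0002] rms 0.33
elbow r 0.0011 lat -0.0001 z 0.0101  tip r -0.0258 lat -0.0001 z 0.0096  pitch 36.1
```

```bash
python3 -m handwheel '[[[0.006,-0.008,0,0,0,0],[0.013,-0.018,0,0,0,0],[0.026,-0.036,0,0,0,0],[0.04,-0.054,0,0,0,0],[0.06,-0.083,0,0,0,0],[0.08,-0.11,0,0,0,0],[0.08,-0.11,0,0,0,0]]]'
python3 ringfit.py; python3 - <<'E'
from h import *
import pickle
where(); s=r.get_state()
g=pickle.load(open('grasp.pkl','rb')); p=g['tool_pos']; M=R.from_quat(g['eef_rot']).as_matrix()
print(s['q'].round(2)); row(p+[0,0,.18],M)
cal=get_calibration('wrist'); save('wrist','w14.png'); print(boxes_of('ring','wrist')[:1],boxes_of('dish','wrist')[:1])
E
```

```text
clock: 26.02
tool_pos: [0.6262, 0.3128, 0.174]
eef_rot: [-0.622, -0.336, -0.102, 0.7]
contact_force: [1.2, 0.8, -0.3]
opening: 0.172
scene [220. 192.] [241. 197.]
side [220. 203.] [243. 208.]
ring c [0.4816 0.2717 0.011 ] tilt rotvec deg [-2.3  3.3] cost 1.14 off dish [-0.0084 -0.0003] rms 0.32
elbow r -0.1025 lat 0.2936 z 0.1477  tip r -0.1215 lat 0.2746 z 0.1472  pitch 36.2
[-0.35  0.72 -0.4   2.06  2.12  0.47 -0.69]
row [-0.2708, -0.2088, -0.4907, -0.0311, 0.0948, 0.1994] rows>= 14.3
[] [{'bbox': [254.9, 0.4, 298.0, 401.3], 'confidence': 0.32}]
```

```bash
python3 - <<'E'
from h import *
import pickle
g=pickle.load(open('grasp.pkl','rb')); M=R.from_quat(g['eef_rot']).as_matrix()
row([.50,.17,.20],M)
E
```

```text
row [-0.1115, -0.1248, -0.0889, -0.0306, 0.0947, 0.1977] rows>= 5.6
```

```bash
python3 -m handwheel '[[[-0.02,-0.025,-0.015,-0.005,0.015,0.03],[-0.04,-0.05,-0.03,-0.01,0.031,0.064],[-0.06,-0.07,-0.048,-0.016,0.05,0.1],[-0.08,-0.09,-0.065,-0.022,0.068,0.14],[-0.1,-0.11,-0.08,-0.028,0.085,0.18],[-0.1115,-0.125,-0.089,-0.0306,0.0947,0.1977],[-0.1115,-0.125,-0.089,-0.0306,0.0947,0.1977],[-0.1115,-0.125,-0.089,-0.0306,0.0947,0.1977],[-0.1115,-0.125,-0.089,-0.0306,0.0947,0.1977],[-0.1115,-0.125,-0.089,-0.0306,0.0947,0.1977],[-0.1115,-0.125,-0.089,-0.0306,0.0947,0.1977],[-0.1115,-0.125,-0.089,-0.0306,0.0947,0.1977]]]'
python3 - <<'E'
from h import *
import pickle
g=pickle.load(open('grasp.pkl','rb')); p=g['tool_pos']; M=R.from_quat(g['eef_rot']).as_matrix()
print(r.get_state()['q'].round(2)); row(p+[0,0,.13],M); row(p+[0,0,.05],M); cal=get_calibration('wrist'); im=save('wrist','w15.png'); rb=boxes_of('ring','wrist')[:1]; db=boxes_of('dish','wrist')[:1]
print(rb,db,proj(cal,[*D,.01]))
for b in(rb,db):
    for x in b: l,t,rr,bo=x['bbox']; print(onz(cal,(l+rr)/2,(t+bo)/2,.012),(onz(cal,rr,bo,.01)-onz(cal,l,t,.01)).round(3))
h=cv2.cvtColor(im,cv2.COLOR_RGB2HSV); m=((h[...,0]>12)&(h[...,0]<28)&(h[...,1]>110)&(h[...,2]>90)).astype(np.uint8); u,v=proj(cal,[*D,.01]).astype(int)
k=np.zeros_like(m);k[max(v-60,0):v+60,u-60:u+60]=1;m*=k
n,lab,st,_=cv2.connectedComponentsWithStats(cv2.dilate(m,np.ones((3,3)))); i=1+np.argmax(st[1:,4]); P=cv2.convexHull(np.argwhere((lab==i)&(m>0))[:,::-1].astype(np.float32)); e=cv2.fitEllipse(P); print(e,onz(cal,*e[0],.01), [ (np.linalg.norm(onz(cal,e[0][0]+.5*e[1][j]*np.cos(np.radians(e[2]+90*j)),e[0][1]+.5*e[1][j]*np.sin(np.radians(e[2]+90*j)),.01)-onz(cal,*e[0],.01))).round(4) for j in(0,1)])
E
```

```text
clock: 27.27
tool_pos: [0.5004, 0.1699, 0.1997]
eef_rot: [-0.707, -0.015, 0.014, 0.707]
contact_force: [0.0, -0.3, -0.2]
opening: 0.172
[-0.02  0.63 -0.65  1.85  0.51  0.83  0.68]
row [-0.0471, 0.073, -0.4357, -0.0002, -0.0002, 0.0002] rows>= 10.7
row [-0.0472, 0.153, -0.4358, -0.0002, -0.0002, 0.0002] rows>= 11.1
[{'bbox': [335.4, 130.9, 402.0, 196.9], 'confidence': 0.77}] [{'bbox': [315.6, 120.7, 425.6, 225.6], 'confidence': 0.77}] [368.72634467 174.00433186]
[0.47837519 0.27000799 0.012     ] [0.07  0.083 0.   ]
[0.48856217 0.27339779 0.012     ] [0.113 0.14  0.   ]
((368.392578125, 163.0264892578125), (63.99424362182617, 68.05329132080078), 46.17790603637695) [0.47774644 0.27012042 0.01      ] [np.float64(0.0379), np.float64(0.0371)]
```

```bash
python3 - <<'E'
from h import *
from scipy.optimize import least_squares
save('scene','sg.png');save('side','dg.png');data=[]
for c,f in(('wrist','w15'),('scene','sg'),('side','dg')):
    cal=get_calibration(c); h=cv2.cvtColor(cv2.imread(f'pics/{f}.png'),cv2.COLOR_BGR2HSV); m=((h[...,0]>12)&(h[...,0]<28)&(h[...,1]>110)&(h[...,2]>90)).astype(np.uint8)
    u,v=proj(cal,[*D,.01]).astype(int); w=60 if c=='wrist' else 20; k=np.zeros_like(m);k[max(v-w,0):v+w,u-w:u+w]=1;m*=k
    n,lab,st,_=cv2.connectedComponentsWithStats(cv2.dilate(m,np.ones((3,3)))); i=1+np.argmax(st[1:,4]); m[lab!=i]=0
    P=cv2.convexHull(np.argwhere(m)[:,::-1].astype(np.float32))[:,0]
    if c!='wrist':
        print(c); [print(y,''.join('Y' if m[y,x] else '.' for x in range(u-20,u+20))) for y in range(v-9,v+6)]
        P=P[P[:,1]<P[:,1].max()-1.5]
    data.append((cal,P))
a=np.linspace(0,2*np.pi,120,endpoint=False)
def res(q,out=None):
    M=R.from_rotvec([q[3],q[4],0]).as_matrix(); W=np.array(q[:3])+(M@np.array([.037*np.cos(a),.037*np.sin(a),0*a])).T; o=[]
    for j,(cal,P) in enumerate(data):
        off=q[5:7] if j==0 else (0,0)
        pr=np.array([proj(cal,w)+off for w in W]).astype(np.float32).reshape(-1,1,2); o+=[cv2.pointPolygonTest(pr,(float(x),float(y)),True)-.3 for x,y in P]
    return np.array(o)
L=least_squares(res,[.48,.271,.012,0.02,.02,0,0],diff_step=1e-3,x_scale=[.01,.01,.01,.1,.1,2,2]);print(L.x[:3].round(4),np.degrees(L.x[3:5]).round(1),L.x[5:].round(1),np.sqrt(np.mean(L.fun**2)))
for t in(0,5,10):
    f=least_squares(lambda p:res([p[0],p[1],.010+.037*np.sin(np.radians(t)),0,np.radians(t),p[2],p[3]]),[.48,.271,0,0],diff_step=1e-3,x_scale=[.01,.01,2,2]); print(t,f.x.round(4),f.cost)
E
```

```text
scene
186 ........................................
187 ........................................
188 ........................................
189 ........................................
190 ........................................
191 ........................................
192 .............Y.YYYYYYYYY................
193 .........YYYYYYYYYYYYYYYYYY.............
194 ........YYY.............YYYY............
195 .......YY.................YYY...........
196 .......Y...................YY...........
197 ..........................YYY...........
198 ..........................Y.............
199 ........................................
200 ........................................
side
197 ........................................
198 ........................................
199 ........................................
200 ........................................
201 ........................................
202 ........................................
203 ..................YYYYY.................
204 ............YYYYYYYYYYYYYYYY............
205 .........YYYYYY.........YYYYYY..........
206 ........YYY................YYYY.........
207 .......YY....................YY.........
208 .............................YY.........
209 ............................YY..........
210 ........................................
211 ........................................
[0.4787 0.2719 0.0079] [ 2.7 -3.5] [ 0. -0.] 0.31062950120161853
0 [ 0.4792  0.2681  3.0925 -0.3459] 3.018051845447916
5 [0.4785 0.2706 0.     0.    ] 9.01765699953
10 [0.4782 0.2697 0.     0.    ] 23.77572851641259
```

```bash
python3 -m handwheel '[[[-0.005,0.007,-0.04,0,0,0],[-0.009,0.014,-0.08,0,0,0],[-0.047,0.073,-0.4357,0,0,0],[-0.047,0.073,-0.4357,0,0,0],[-0.047,0.073,-0.4357,0,0,0],[-0.047,0.073,-0.4357,0,0,0],[-0.047,0.073,-0.4357,0,0,0],[-0.047,0.073,-0.4357,0,0,0],[-0.047,0.073,-0.4357,0,0,0],[-0.047,0.073,-0.4357,0,0,0],[-0.047,0.073,-0.4357,0,0,0],[-0.047,0.073,-0.4357,0,0,0]]]'
python3 -m handwheel '[[[0,0,0,0,0,0],[0,0,0,0,0,0],[0,0,0,0,0,0]]]'
python3 - <<'E'
from h import *
import pickle
g=pickle.load(open('grasp.pkl','rb')); p=g['tool_pos']; M=R.from_quat(g['eef_rot']).as_matrix()
for d in(.06,.03,.001): row(p+[0,0,d],M)
cal=get_calibration('scene'); im=save('scene','s16.png'); e,t,_=elb(); print(proj(cal,e),proj(cal,t),boxes_of('pick','scene')[:1])
E
```

```text
clock: 28.52
tool_pos: [0.4691, -0.2748, 0.126]
eef_rot: [0.708, 0.011, -0.011, -0.706]
contact_force: [-0.7, 1.0, -1.3]
opening: 0.17
clock: 28.77
tool_pos: [0.4729, -0.2644, 0.1282]
eef_rot: [-0.706, -0.017, 0.015, 0.708]
contact_force: [-0.9, 0.2, -1.0]
opening: 0.172
row [-0.0021, 0.0718, -0.003, -0.0006, 0.0011, 0.0012] rows>= 1.7
row [-0.0023, 0.1018, -0.0031, -0.0006, 0.0011, 0.0012] rows>= 2.4
row [-0.0024, 0.1308, -0.0031, -0.0006, 0.0011, 0.0012] rows>= 3.1
[256.9407445  224.70597991] [246.41363881 219.65793156] [{'bbox': [251.9, 212.3, 323.0, 227.1], 'confidence': 0.86}]
```

```bash
python3 -m handwheel '[[[0,0.03,0,0,0,0],[0,0.055,0,0,0,0],[0,0.055,0,0,0,0],[0,0.055,0,0,0,0],[0,0.055,0,0,0,0],[0,0.055,0,0,0,0]]]'
python3 - <<'E'
from h import *
import pickle
g=pickle.load(open('grasp.pkl','rb')); p=g['tool_pos']; M=R.from_quat(g['eef_rot']).as_matrix()
for d in(.03,.015,.001): row(p+[0,0,d],M)
E
```

```text
clock: 29.37
tool_pos: [0.4736, -0.2665, 0.0741]
eef_rot: [-0.707, -0.017, 0.013, 0.707]
contact_force: [-0.3, 0.3, 0.1]
opening: 0.177
row [-0.0027, 0.0477, -0.0008, -0.0001, 0.0001, 0.0017] rows>= 1.1
row [-0.0028, 0.0627, -0.0008, -0.0001, 0.0001, 0.0017] rows>= 1.5
row [-0.0028, 0.0767, -0.0008, -0.0001, 0.0001, 0.0017] rows>= 1.8
```

```bash
python3 -m handwheel '[[[-0.0028,0.016,-0.0008,0,0,0.0017],[-0.0028,0.032,-0.0008,0,0,0.0017],[-0.0028,0.048,-0.0008,0,0,0.0017],[-0.0028,0.056,-0.0008,0,0,0.0017],[-0.0028,0.063,-0.0008,0,0,0.0017],[-0.0028,0.069,-0.0008,0,0,0.0017],[-0.0028,0.074,-0.0008,0,0,0.0017],[-0.0028,0.0765,-0.0008,0,0,0.0017],[-0.0028,0.0765,-0.0008,0,0,0.0017],[-0.0028,0.0765,-0.0008,0,0,0.0017]]]'
python3 - <<'E'
from h import *
import pickle
g=pickle.load(open('grasp.pkl','rb')); p=g['tool_pos']; M=R.from_quat(g['eef_rot']).as_matrix()
row(p,M); save('scene','s17.png'); print(boxes_of('pick','scene')[:1])
E
```

```text
clock: 30.2
tool_pos: [0.4701, -0.2675, -0.0035]
eef_rot: [-0.707, -0.014, 0.015, 0.707]
contact_force: [0.3, -0.6, -1.2]
opening: 0.168
row [0.0011, 0.0001, 0.0001, -0.0002, -0.0001, -0.0006] rows>= 0.0
[{'bbox': [247.5, 267.7, 299.6, 283.3], 'confidence': 0.5}]
```

```bash
python3 -m handwheel '[[[0,0.001,0,0,0,0],[0,0.001,0,0,0,0],[0,0.001,0,0,0,0],[0,0.001,0,0,0,0],[0,0.001,0,0,0,0],[0,0.001,0,0,0,0],[0,0.001,0,0,0,0],[0,0.001,0,0,0,0],[0,0.001,0,0,0,0]]]' 0.1
python3 -m handwheel '[[[0,-0.01,0,0,0,0],[0,-0.03,0,0,0,0],[0,-0.05,0,0,0,0],[0,-0.08,0,0,0,0],[0,-0.12,0,0,0,0],[0,-0.16,0,0,0,0],[0,-0.2,0,0,0,0],[0,-0.2,0,0,0,0],[0,-0.2,0,0,0,0],[0,-0.2,0,0,0,0]]]'
python3 - <<'E'
from h import *
print(boxes_of('pick','scene')[:1]); save('scene','s18.png');save('side','d18.png')
print([ (c,[(np.round(x['bbox'],0).tolist(),round(x['confidence'],2)) for x in boxes_of('pick',c)[:1]]) for c in('scene','side')])
a=cv2.imread('pics/scene0.png')
b=cv2.imread('pics/s18.png')
def orange(i,r=(slice(255,300),slice(240,335))):
    h=cv2.cvtColor(i,cv2.COLOR_BGR2HSV)[r]; m=(h[...,0]<14)&(h[...,1]>190)&(h[...,2]>130); v,u=np.where(m); return len(u),u.mean()+240,v.mean()+255,u.min()+240,u.max()+240,np.polyfit(u,v,1)[0]
print(orange(a),orange(b))
im=save('wrist','w18.png'); cal=get_calibration('wrist'); h=cv2.cvtColor(im,cv2.COLOR_RGB2HSV); m=((h[...,0]<16)&(h[...,1]>190)&(h[...,2]>130)).astype(np.uint8); n,lab,st,ce=cv2.connectedComponentsWithStats(m); i=1+np.argmax(st[1:,4]); rc=cv2.minAreaRect(np.argwhere(lab==i)[:,::-1].astype(np.float32)); print(rc,st[i],onz(cal,*rc[0],.056))
for o in('pot_green','pot_blue','tape_roll'): print(o,[(np.round(x['bbox'],0).tolist(),round(x['confidence'],2)) for x in boxes_of(o,'scene')[:1]])
E
```

```text
clock: 31.05
tool_pos: [0.4698, -0.2674, -0.0048]
eef_rot: [-0.707, -0.014, 0.015, 0.707]
contact_force: [0.4, 0.8, -0.6]
opening: 0.552
clock: 31.88
tool_pos: [0.4695, -0.2678, 0.1953]
eef_rot: [-0.707, -0.013, 0.016, 0.707]
contact_force: [0.2, -0.5, 0.2]
opening: 0.55
[{'bbox': [247.5, 267.7, 299.6, 283.3], 'confidence': 0.5}]
[('scene', [([252.0, 261.0, 321.0, 281.0], 0.9)]), ('side', [([284.0, 271.0, 362.0, 299.0], 0.97)])]
(159, np.float64(300.65408805031444), np.float64(271.27672955974845), np.int64(281), np.int64(321), np.float64(-0.24196361898503546)) (234, np.float64(297.27777777777777), np.float64(270.9230769230769), np.int64(280), np.int64(321), np.float64(-0.1861722642599137))
((275.5, 189.5), (97.0, 15.0), 90.0) [268 141  16  98 848] [ 0.46773619 -0.26869416  0.056     ]
pot_green [([288.0, 178.0, 304.0, 202.0], 0.53)]
pot_blue [([352.0, 225.0, 373.0, 258.0], 0.95)]
tape_roll [([354.0, 273.0, 396.0, 306.0], 0.85)]
```

```bash
python3 ringfit.py
```

```text
scene [220. 192.] [241. 198.]
side [220. 203.] [243. 209.]
ring c [0.4787 0.2675 0.0102] tilt rotvec deg [ 0.6 -1.6] cost 0.95 off dish [-0.0113 -0.0045] rms 0.28
```

```bash
python3 - <<'E'
from h import *
for f0,f1,c in(('scene0','s18','scene'),('side0','d18','side')):
    a=cv2.imread(f'pics/{f0}.png');b=cv2.imread(f'pics/{f1}.png')
    for i,im in(('a',a),('b',b)):
        h=cv2.cvtColor(im,cv2.COLOR_BGR2HSV); m=(h[...,0]<14)&(h[...,1]>150)&(h[...,2]>70); m[:255]=0;m[305:]=0;m[:,:270]=0;m[:,370:]=0
        v,u=np.where(m); k=np.unique(u); print(c,i,[(int(x),int(v[u==x].min()),int(v[u==x].max())) for x in k[2:-2:6]])
    g=lambda x:cv2.cvtColor(x,cv2.COLOR_BGR2GRAY)
    u0=248 if c=='scene' else 288
    for n,(x,y,w,hh) in dict(elbow=(u0,265+(6 if c=='side' else 0),30,20),handle=(u0+32,258+(6 if c=='side' else 0),42,22)).items():
        t=g(a)[y:y+hh,x:x+w]; s=g(b)[y-6:y+hh+6,x-6:x+w+6]; R_=cv2.matchTemplate(s,t,cv2.TM_CCOEFF_NORMED); _,mx,_,l=cv2.minMaxLoc(R_); print(c,n,'shift',l[0]-6,l[1]-6,round(mx,2))
cal=get_calibration('wrist');im=cv2.imread('pics/w18.png');s=r.get_state();A=R.from_quat(s['eef_rot']).as_matrix();print(np.degrees(np.arctan2(A[1,0],A[0,0])))
E
```

```text
scene a [(282, 273, 278), (288, 273, 277), (294, 267, 275), (300, 270, 274), (306, 264, 273), (312, 267, 271), (318, 261, 269)]
scene b [(282, 270, 278), (288, 269, 277), (294, 267, 275), (300, 267, 274), (306, 264, 273), (312, 267, 271), (318, 266, 269)]
scene elbow shift 0 0 0.89
scene handle shift 0 0 0.9
side a [(321, 283, 283), (327, 283, 288), (333, 281, 283), (339, 279, 283), (345, 271, 281), (351, 269, 275), (357, 272, 277)]
side b [(321, 281, 284), (327, 278, 288), (333, 277, 283), (339, 275, 283), (345, 277, 281), (351, 269, 275), (357, 272, 277)]
side elbow shift 0 0 0.92
side handle shift 0 0 0.81
2.371295181988998
```

The pick shows no pixel shift from its starting place in either camera. Handing in.

```bash
python3 -c "
from h import *
print(r.get_state()['clock'],r.get_state()['contact_force']); print(job.finish_job())"
```

```text
32.4333 [0.11648946 0.71685649 0.45063169]
the job is handed in; nothing more can be done
None
```

I lifted the ring out of its groove with the pick through the slot, laid it flat in the green-rimmed lid, and put the pick back on its rest. I handed the job in at 32.4 s of the 61 s allowed. No verdict is reported, so the checks below are my own.

- **Ring:** the last fit puts it flat, with about 2° of tilt. It is about 12 mm from the lid's centre, against a limit of 20 mm, so it sits near the lid's wall on the robot's side.
- **Pick:** template matching in the scene and side pictures shows no pixel shift from where it first lay. The wrist camera puts the handle centre within about 4 mm of my first estimate.
- **Bystanders:** the detector boxes for both ink pots and the tape roll moved by no more than about 3 pixels in the scene picture. The fingers never touched the ring.

These things went wrong or disagreed on the way:

- **First grasp missed:** the fingers closed above the handle. The fingertips appeared to be about 30 mm short of the reported TCP, so I went lower, regripped, and worked from that measured offset.
- **Ring landed on the rim:** when first released, it leaned on the lid's rim, tilted about 15°. I dragged it in with the pick's elbow in its hole.
- **Lid position:** the side camera gave a position about 15 mm different in y from the scene and wrist cameras. The last wrist picture supported the value I used.
- **Orange mask:** its slope on the handle differed between the first and last scene pictures. I put this down to lighting, because the handle's edges line up.

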